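Put away the wax colours and the palette thermometer

ROBOT

A 6-joint arm with a two-finger parallel gripper is mounted at the origin on the work surface. World frame = base frame: x ahead of the robot, y to its left, z up, the work surface at z = 0. Lengths are in m, angles in rad, forces in N, time in s.
With the tool pointing down it reaches from about 0.15 to 0.775 m from the base axis. Payload 6.1 kg.
Tool frame: the origin (TCP) lies on the front face of the gripper's body, between the roots of the fingers; the fingertips stand 73 mm ahead of it and the grasp point (between the pads) lies 54 mm ahead of it; z points along the fingers, y is the direction in which the jaws open and shut (so a half turn about z gives the same grasp; the last joint's range is limited). The gripper opens to 85 mm and grips with 20 to 120 N. Pads are 22 mm wide; open, the fingers measure 114 mm over their backs; the gripper's body (76 mm by 85 mm) begins 54 mm behind the grasp point. The pads swing forward as they close: fully open they stand 13 mm farther back than shut.
Start: joints at [-1.305, 0.126, -0.04, 1.405, 0, 1.571], TCP at [0.138, -0.507, 0.304] pointing down, gripper open.
Joint ranges: [-2.72, 2.72], [-0.95, 1.95], [-1.27, 1.35], [-1.78, 2.02], [-1.46, 1.47], [-3.14, 3.14]. Speed limits (rad/s): [2.39, 2.39, 3.01, 3.14, 3.14, 3.14].

INTERFACE

Orientations are given as a 3x3 rotation matrix whose columns are the frame's x, y, z axes.
In Python, from workcell import robot gives the robot as it stands.
- The arm moves only by the shell command python3 -m creep 'ROWS' [OPENING] [FORCE]. ROWS is JSON, a list that holds one entry, the list of rows, each a list of 4 numbers: the shift along the tool's x, y, z in mm, then the turn about the tool's z in degrees. A call has 1 to 5 rows; each row is the pose to reach, as a shift and turn from the pose commanded when the call began, along the tool's axes at that moment; what a row does not reach only later rows make up. A row lasts 1/10 s, in which the tool goes at most 50 mm and 8.59 degrees, less where a joint would pass 70% of its speed; a pose out of reach is approached as far as the arm can. A call with a gripper value outside its range is refused whole. OPENING is the opening, from -1 (shut) to 1 (fully open), set as the call begins (- or left out, the last holds). The fingers move at their own pace and stop on an object; FORCE is the grip in N (left out, the last holds). Time passes only in rows, so rows that repeat a pose let the fingers close. It gives the time, the measured TCP pose, the force and the opening at its end, in the units of the state.
- robot.state(): the state, without advancing time (a new reading comes with each control period).
- robot.snapshot(name): name is "side" or "top"; returns the picture (400x640x3 uint8, red, green, blue); there is no depth.
- robot.get_calibration(name): a dict with "vfov" (degrees; the focal length in pixels is half the picture's height over the tangent of half this angle, whatever the lens; pixels are square), "cx", "cy" (the principal point, pixels), "world_from_camera" (4x4, takes a point from camera to world coordinates). Camera axes: x right, y up, looking along -z (the intrinsics and any distortion apply to the point x, -y, -z); pixel columns grow to the right and rows downward; lengths in m; the calibration is good to about 2 mm. A picture is of the moment at which its call begins. get_calibration takes no time and is no camera call.
- robot.job_done(): hands the job in, once; it reports no verdict.
Trained networks look in the newest picture that a camera, given by its name, has taken for a name from the list of things; names that differ only in an ending like _2 or _b are one class to them, and where a whole thing is asked for, a point or a joint stands for the part that bears it (a point fixed in the world has none). Each returns a list of dicts, best first, with "confidence" (0 to 1); they miss things now and then, are a little off and sometimes report something else, mostly with a low value. They report only what shows in the picture. A call takes as long as a camera call. They do not tell look-alikes from the thing itself.
- robot.look_for(query, camera): "position" ([x, y, z] in m, in world coordinates, good to about 4 mm: the middle of the surface that is visible of it).
The state is a dict: "time": time; "qpos": joint angles; "qvel": joint speeds; "tau": joint torques, N m; "tcp_pos": TCP position; "tool_rot": TCP orientation; "contact_force": force on the tool from outside, world axes, zero at the start; "torque": the same for the moment, N m; "finger_gap": opening from 0.0 (shut) to 1.0 (fully open).
Only numpy, scipy, OpenCV 4.12 (cv2) and the standard library are available. Lean on these libraries where they do the work, as an engineer would, in place of code of your own. Each camera call takes 0.05 s, during which the arm holds its last target.

TASK

Put the wax cakes back in the pans of their own colours, going from light to dark so that no dark pigment gets onto the pale ones: first yellow, then orange, then blue, each lying flat, lengthwise and roughly in the middle of its pan. Last, press the round thermometer upright into the cutout of the foam case until it is fully home, and let go. Leave the green and white cakes where they lie.

Things in the scene. Friction and masses are not known exactly. Their poses are not given: they have to be found in the camera images.
- cake_yellow: wax paint cake, bright yellow, a brick 56 x 36 x 30 mm (x, y, z) with slightly rounded edges, about 70 g, lying flat. Origin: centre of its underside; x runs along its length, y across its width, z up. Belongs in the pan of its colour.
- cake_orange: wax paint cake, orange, a brick 56 x 36 x 30 mm (x, y, z) with slightly rounded edges, about 70 g, lying flat. Origin: centre of its underside; x runs along its length, y across its width, z up. Belongs in the pan of its colour.
- cake_blue: wax paint cake, dark blue, a brick 56 x 36 x 30 mm (x, y, z) with slightly rounded edges, about 70 g, lying flat. Origin: centre of its underside; x runs along its length, y across its width, z up. Belongs in the pan of its colour.
- thermometer: palette thermometer: a round steel puck, 50 mm in diameter and 34 mm tall, about 110 g, standing upright, with a white dial and red needle on its flat top. The lowest 8 mm taper in to 42 mm diameter. Origin: centre of its underside; z up. Turning about z is of no matter.
- pan_yellow: Bright yellow enamelled pan fixed to the table: a shallow open rectangular tray, 86 x 66 mm outside, 80 x 60 mm inside (x, y), floor 3 mm thick, rim 11 mm above the table. Origin: centre of its underside, on the table; x along its length, z up. Holder of the yellow cake, whose underside then rests 3 mm above the pan's origin.
- pan_orange: Orange enamelled pan fixed to the table: a shallow open rectangular tray, 86 x 66 mm outside, 80 x 60 mm inside (x, y), floor 3 mm thick, rim 11 mm above the table. Origin: centre of its underside, on the table; x along its length, z up. Holder of the orange cake, whose underside then rests 3 mm above the pan's origin.
- pan_blue: Dark blue enamelled pan fixed to the table: a shallow open rectangular tray, 86 x 66 mm outside, 80 x 60 mm inside (x, y), floor 3 mm thick, rim 11 mm above the table. Origin: centre of its underside, on the table; x along its length, z up. Holder of the blue cake, whose underside then rests 3 mm above the pan's origin.
- foam_case: padded case, fixed: square grey foam in a black base, 100 x 100 mm, 22 mm high. Origin: centre of its underside, on the table; z up. Central eight-sided cutout, 54 mm at the mouth, narrowing to 46 mm between four springy cheeks; its floor (red disc) is 6 mm above the origin. The thermometer does not sink in by its own weight (it then sits 5 mm or more too high): push it straight down with 5 to 12 N; home, it is on the floor, top 40 mm above the table.
- cake_green: wax paint cake, dark green, a brick 56 x 36 x 30 mm (x, y, z) with slightly rounded edges, about 70 g, lying flat. Origin: centre of its underside; x runs along its length, y across its width, z up. Not part of the job: stays where it lies.
- cake_white: wax paint cake, off-white, a brick 56 x 36 x 30 mm (x, y, z) with slightly rounded edges, about 70 g, lying flat. Origin: centre of its underside; x runs along its length, y across its width, z up. Not part of the job: stays where it lies.
Mind the look-alikes: they are no part of the job. Of the things that look like the cake_blue, take the one that is farthest to the robot's right at the start.

How it is judged:
On the way, in this order (a step that is already met when the one before it is completed fails the run):
1. yellow cake lies in the yellow pan, released (horizontal distance between cake_yellow and pan_yellow below 0.015 m and z of cake_yellow in the frame of pan_yellow below 0.007 m and angle between cake_yellow's own z axis and vertical below 0.12 rad and angle between the x axis of cake_yellow and the x axis of pan_yellow, either way round below 0.4 rad and linear speed of cake_yellow below 0.02 m/s and contact force between the fingers and cake_yellow below 0.3 N), for 0.2 s.
2. orange cake lies in the orange pan, released (horizontal distance between cake_orange and pan_orange below 0.015 m and z of cake_orange in the frame of pan_orange below 0.007 m and angle between cake_orange's own z axis and vertical below 0.12 rad and angle between the x axis of cake_orange and the x axis of pan_orange, either way round below 0.4 rad and linear speed of cake_orange below 0.02 m/s and contact force between the fingers and cake_orange below 0.3 N), for 0.2 s.
3. blue cake lies in the blue pan, released (horizontal distance between cake_blue and pan_blue below 0.015 m and z of cake_blue in the frame of pan_blue below 0.007 m and angle between cake_blue's own z axis and vertical below 0.12 rad and angle between the x axis of cake_blue and the x axis of pan_blue, either way round below 0.4 rad and linear speed of cake_blue below 0.02 m/s and contact force between the fingers and cake_blue below 0.3 N), for 0.2 s.
4. thermometer pressed fully home in the foam case, released (horizontal distance between thermometer and foam_case below 0.006 m and z of thermometer in the frame of foam_case below 0.0085 m and angle between thermometer's own z axis and vertical below 0.1 rad and linear speed of thermometer below 0.02 m/s and contact force between the fingers and thermometer below 0.3 N), for 0.2 s.
At the end, for the whole second after the job is handed in: Each coloured cake lies released and at rest in its pan: within 15 mm of its centre, underside within 4 mm of its floor, flat within 0.12 rad, lengthwise within 0.4 rad. The thermometer is released, within 6 mm of the cutout centre, upright within 0.1 rad, underside within 2.5 mm of the floor (all of step 1 and all of step 2 and all of step 3 and all of step 4); the robot touches nothing.
It fails at once if the green cake is moved by more than 30 mm (distance of cake_green from where it was at the start of the episode above 0.03 m).
It fails at once if the white cake is moved by more than 30 mm (distance of cake_white from where it was at the start of the episode above 0.03 m).
It also fails if it takes over 136 s, if anything falls off the work surface, if the arm or the gripper's body presses on something with over 40 N, if the wrist force passes 120 N, or if a joint passes its speed limit or range.

## Working session

There is one attempt and no reset: what is moved stays moved. The work goes in short steps, Python scripts to look and compute and a shell command to move; the robot and the scene stay as the last step left them, time stands still between calls to the robot, and variables do not carry over. Pictures are saved under pics/ and viewed, and the job is handed in when it is done.

```bash
mkdir -p pics; ls
python3 - <<'E'
from workcell import robot
import cv2
for n in("top","side"):
    im=robot.snapshot(n); cv2.imwrite(f"pics/{n}0.png",im[:,:,::-1]); c=robot.get_calibration(n); print(n,c)
s=robot.state(); print(s)
E
```

```text
pics
top {'vfov': 44.37276962590751, 'cx': 325.6710309809593, 'cy': 205.88808886174377, 'world_from_camera': array([[ 7.79662521e-02,  9.74717418e-01, -2.09397272e-01,
         3.01513532e-01],
       [-9.96951739e-01,  7.68407391e-02, -1.35177679e-02,
         1.05638260e-03],
       [ 2.91423740e-03,  2.09812905e-01,  9.77737210e-01,
         1.26882151e+00],
       [ 0.00000000e+00,  0.00000000e+00,  0.00000000e+00,
         1.00000000e+00]])}
side {'vfov': 55.56004768077073, 'cx': 319.24825302327736, 'cy': 199.9683300853663, 'world_from_camera': array([[ 0.97538579,  0.15281606, -0.15896479,  0.43324685],
       [-0.21997336,  0.72437927, -0.65336544, -0.59970536],
       [ 0.01530606,  0.67225139,  0.74016471,  0.70719764],
       [ 0.        ,  0.        ,  0.        ,  1.        ]])}
{'time': 0.1, 'qpos': array([-1.30497562e+00,  1.26364776e-01, -4.05427654e-02,  1.40541241e+00,
       -2.40828171e-05,  1.57079863e+00]), 'qvel': array([-0.0010774 ,  0.00095364,  0.00140446, -0.00049201, -0.00012749,
       -0.00066195]), 'tau': array([-3.37093788e-04, -4.36904669e+01,  3.53606057e+01,  1.37388421e-02,
        1.22497298e-05, -6.62969114e-06]), 'tcp_pos': array([ 0.13784055, -0.50629595,  0.30316624]), 'tool_rot': array([[ 9.64877821e-01,  2.62698707e-01, -4.23494535e-04],
       [ 2.62699047e-01, -9.64876711e-01,  1.46378228e-03],
       [-2.40863022e-05, -1.52362267e-03, -9.99998839e-01]]), 'contact_force': array([0.298231  , 0.13776627, 0.82147093]), 'torque': array([-0.02721893,  0.02045465, -0.01329684]), 'finger_gap': 1.0018440744203794}
```

View pics/top0.png

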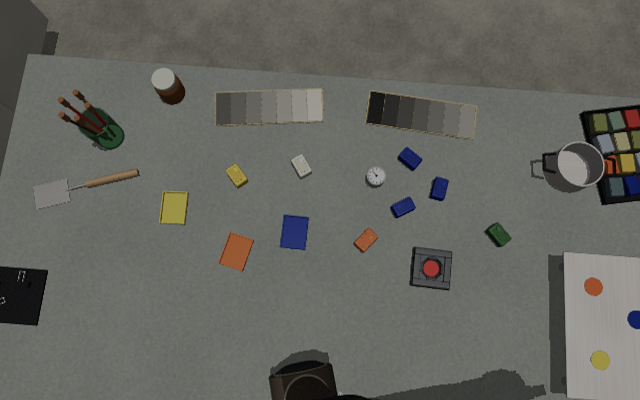

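View pics/side0.png

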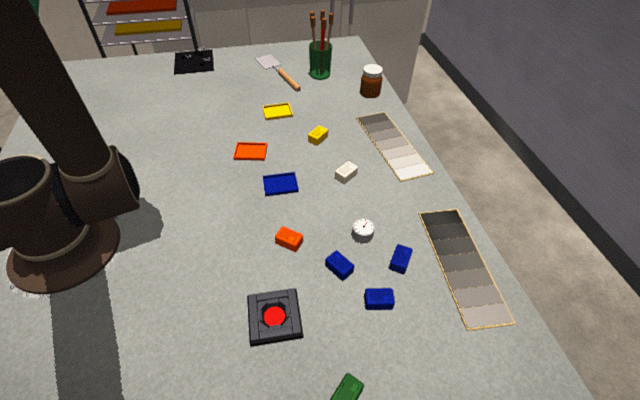

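The top view shows yellow at (236,175), orange at (366,240), and three blue cakes at (410,159), (439,188) and (402,207). The rightmost blue, at (439,188), is the target. The thermometer is at (376,176) and the foam case at (431,268). Next I'll fit poses by silhouette in both cameras.

```bash
cat > h.py <<'E'
import numpy as np, cv2
from scipy.optimize import minimize
from workcell import robot
CAL={n:robot.get_calibration(n) for n in("top","side")}
def proj(n,P):
    c=CAL[n];T=np.linalg.inv(c["world_from_camera"]);f=200/np.tan(np.radians(c["vfov"]/2))
    p=np.atleast_2d(P)@T[:3,:3].T+T[:3,3]
    return np.c_[c["cx"]+f*p[:,0]/-p[:,2], c["cy"]+f*p[:,1]/p[:,2]]
def unproj(n,uv,z):
    c=CAL[n];W=c["world_from_camera"];f=200/np.tan(np.radians(c["vfov"]/2))
    d=W[:3,:3]@np.array([(uv[0]-c["cx"])/f,-(uv[1]-c["cy"])/f,-1]);o=W[:3,3]
    return o+d*(z-o[2])/d[2]
HS={'yellow':((22,110,40),(35,255,255)),'orange':((4,130,60),(17,255,255)),'blue':((110,130,30),(130,255,255))}
def blobs(im,col,amin=60):
    hsv=cv2.cvtColor(im,cv2.COLOR_RGB2HSV);m=cv2.inRange(hsv,*HS[col])
    m=cv2.morphologyEx(m,cv2.MORPH_CLOSE,np.ones((3,3)))
    n,l,s,c=cv2.connectedComponentsWithStats(m)
    return [((l==i).astype(np.uint8),s[i,4],c[i]) for i in range(1,n) if s[i,4]>amin]
def hull(n,x,y,a,dims,z0):
    L,W,H=dims
    P=np.array([[x+sx*L/2*np.cos(a)-sy*W/2*np.sin(a),y+sx*L/2*np.sin(a)+sy*W/2*np.cos(a),z] for sx in(-1,1) for sy in(-1,1) for z in(z0,z0+H)])
    return cv2.convexHull(proj(n,P).astype(np.float32))[:,0]
def fit(masks,dims,z0,p0):
    K=4;pre={}
    for n,m in masks.items():
        ys,xs=np.nonzero(m);pre[n]=(xs.min()-6,ys.min()-6,cv2.resize(m[ys.min()-6:ys.max()+7,xs.min()-6:xs.max()+7].astype(np.float32),None,fx=K,fy=K,interpolation=cv2.INTER_LINEAR))
    def cost(p):
        t=0
        for n,(u,v,M) in pre.items():
            R=np.zeros_like(M);h=(hull(n,p[0],p[1],p[2],dims,z0)-[u,v]+.5)*K-.5
            cv2.fillPoly(R,[np.round(h*16).astype(np.int32)],1.0,shift=4)
            t+=np.abs(R-M).sum()/M.sum()
        return t
    best=None
    for a in np.arange(0,np.pi,np.pi/8):
        r=minimize(cost,[p0[0],p0[1],a],method='Nelder-Mead',options=dict(initial_simplex=[[p0[0],p0[1],a],[p0[0]+.006,p0[1],a],[p0[0],p0[1]+.006,a],[p0[0],p0[1],a+.3]],xatol=1e-4,fatol=1e-4))
        if best is None or r.fun<best.fun:best=r
    return best
CAKE=(.056,.036,.030);PAN=(.086,.066,.011)
E
python3 - <<'E'
from h import *
T=cv2.imread("pics/top0.png")[:,:,::-1];S=cv2.imread("pics/side0.png")[:,:,::-1]
uv={'yellow':(236,175),'orange':(366,240),'blue':(439,188)}
for col in HS:
  bt=blobs(T,col);bs=blobs(S,col)
  for m,a,c in bt:
    p=unproj("top",c,.02)
    if not(0<p[0]<.7 and abs(p[1])<.5):continue
    cake=a<450
    q=proj("side",p)[0]
    ms=min(bs,key=lambda b:np.hypot(*(b[2]-q)))
    d=CAKE if cake else PAN
    o=[]
    for mk in({'top':m},{'side':ms[0]},{'top':m,'side':ms[0]}):
        r=fit(mk,d,0,p[:2]);o.append((np.round(np.r_[r.x[:2]*1000,np.degrees(r.x[2])%180],1).tolist(),round(r.fun,2)))
    print(col,a,c.round(),o)
for q in ["cake_yellow","pan_yellow","cake_blue","thermometer","foam_case","pan_orange","cake_orange","pan_blue"]:
  for cam in("top","side"):
    print(q,cam,[(np.round(d["position"],3).tolist(),round(d["confidence"],2)) for d in robot.look_for(q,cam)])
E
```

```text
yellow 304 [236. 175.] [([633.7, 260.3, 41.0], np.float64(0.13)), ([633.7, 264.7, 51.1], np.float64(0.22)), ([633.6, 260.7, 42.6], np.float64(0.4))]
yellow 849 [173. 207.] [([537.1, 417.4, 1.4], np.float64(0.05)), ([537.8, 420.5, 1.8], np.float64(0.09)), ([537.4, 417.9, 1.8], np.float64(0.17))]
orange 306 [366. 240.] [([489.5, -91.8, 140.7], np.float64(0.13)), ([489.2, -88.5, 142.2], np.float64(0.17)), ([488.6, -90.4, 139.6], np.float64(0.32))]
orange 854 [236. 251.] [([434.4, 240.9, 166.1], np.float64(0.06)), ([434.5, 243.7, 166.1], np.float64(0.08)), ([434.7, 241.9, 165.5], np.float64(0.16))]
blue 287 [439. 188.] [([639.3, -274.9, 161.0], np.float64(0.28)), ([639.5, -271.8, 160.3], np.float64(0.24)), ([639.7, -275.1, 164.6], np.float64(0.55))]
blue 295 [403. 207.] [([582.0, -182.1, 121.4], np.float64(0.21)), ([582.9, -178.9, 115.3], np.float64(0.26)), ([582.0, -181.0, 121.5], np.float64(0.49))]
blue 804 [294. 232.] [([496.7, 95.2, 177.9], np.float64(0.08)), ([496.9, 98.3, 179.7], np.float64(0.11)), ([496.7, 95.7, 178.5], np.float64(0.2))]
cake_yellow top [([0.635, 0.256, 0.032], 0.
[... 267 characters left out ...]
ue side [([0.639, -0.28, 0.029], 0.98), ([0.577, -0.185, 0.029], 0.93), ([0.713, -0.202, 0.033], 0.67), ([0.498, 0.098, 0.0], 0.34)]
thermometer top [([0.652, -0.102, 0.032], 0.71)]
thermometer side [([0.657, -0.108, 0.037], 0.74)]
foam_case top [([0.43, -0.257, 0.021], 0.79), ([0.526, -0.425, 0.027], 0.61)]
foam_case side [([0.433, -0.268, 0.023], 0.95)]
pan_orange top [([0.435, 0.246, 0.005], 0.86), ([0.526, -0.429, 0.029], 0.16)]
pan_orange side [([0.436, 0.244, 0.002], 0.69)]
cake_orange top [([0.485, -0.09, 0.027], 0.68)]
cake_orange side [([0.487, -0.095, 0.031], 0.6), ([0.533, -0.424, 0.029], 0.16)]
pan_blue top [([0.5, 0.1, 0.003], 0.72)]
pan_blue side [([0.497, 0.101, 0.003], 0.79)]
```

Run:
```python
from h import *
T=cv2.imread("pics/top0.png");S=cv2.imread("pics/side0.png")
F={'y':(633.6,261.5,42,CAKE),'o':(489,-90.4,140.5,CAKE),'b':(639.5,-274,162,CAKE),'o':(489,-90.4,140.5,CAKE)}
rows=[]
for k,(x,y,a,d) in F.items():
  t=[]
  for n,I in(("top",T),("side",S)):
    K=8;J=I
    h=hull(n,x/1e3,y/1e3,np.radians(a),d,0);c=h.mean(0).astype(int);u,v=c-16
    J=cv2.resize(I[v:v+32,u:u+32],None,fx=K,fy=K,interpolation=cv2.INTER_NEAREST);J=np.clip(J*1.6,0,255).astype(np.uint8)
    L,W,H=d;ar=np.radians(a)
    P=np.array([[x/1e3+sx*L/2*np.cos(ar)-sy*W/2*np.sin(ar),y/1e3+sx*L/2*np.sin(ar)+sy*W/2*np.cos(ar),z] for z in(0,H) for sx,sy in((-1,-1),(1,-1),(1,1),(-1,1))])
    q=(proj(n,P)-[u,v]+.5)*K
    for pts in(q[:4],q[4:]): cv2.polylines(J,[pts.astype(np.int32)],True,(255,255,255),1)
    t.append(J)
  rows.append(np.vstack(t))
cv2.imwrite("pics/ov.png",np.hstack(rows))
```

```text
(no output)
```

View pics/ov.png

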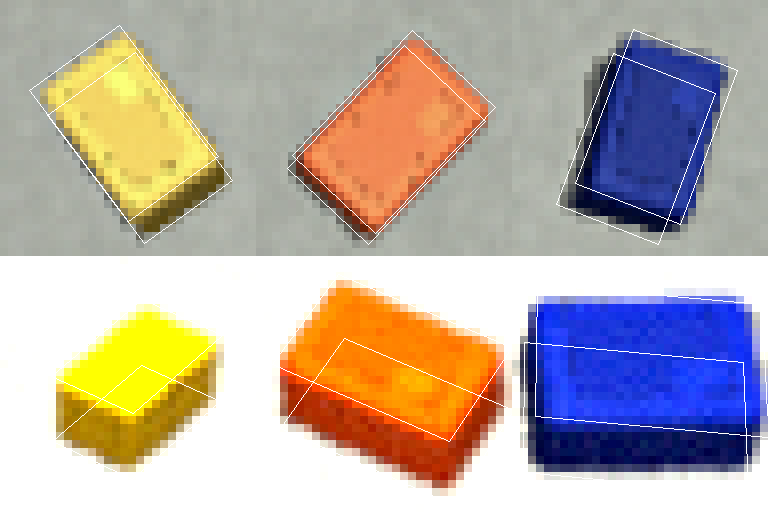

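```bash
cat >> h.py <<'E'
def topface(im,n,p,zt=.030,dims=(.053,.033,0.0),K=6,dark=False):
    """Otsu-free: seed colour at top face centre, fit a thin rect at z=zt"""
    c=proj(n,[p[0],p[1],zt])[0];u,v=np.round(c).astype(int);r=26
    crop=im[v-r:v+r,u-r:u+r];lab=cv2.cvtColor(crop,cv2.COLOR_RGB2LAB).astype(float)
    seed=np.median(lab[r-3:r+4,r-3:r+4].reshape(-1,3),0)
    m=(np.linalg.norm((lab-seed)*[1,1,1],axis=2)<TH).astype(np.uint8)
    m=cv2.morphologyEx(cv2.morphologyEx(m,cv2.MORPH_CLOSE,np.ones((3,3))),cv2.MORPH_OPEN,np.ones((3,3)))
    k,l,s,cc=cv2.connectedComponentsWithStats(m);i=l[r,r];full=np.zeros(im.shape[:2],np.uint8)
    full[v-r:v+r,u-r:u+r]=(l==i)
    cnt=max(cv2.findContours(full,0,2)[0],key=cv2.contourArea)
    rr=fit({n:full},dims,zt,p[:2])
    return rr,int(full.sum())
TH=40
E
python3 - <<'E'
import h
from h import *
T=cv2.imread("pics/top0.png")[:,:,::-1];S=cv2.imread("pics/side0.png")[:,:,::-1]
for nm,p in {'y':(.634,.261),'o':(.489,-.090),'b':(.639,-.274)}.items():
  for n,I in(("top",T),("side",S)):
   for th in (20,30,40):
    h.TH=th
    r,a=topface(I,n,p); print(nm,n,th,a,np.round(np.r_[r.x[:2]*1000,np.degrees(r.x[2])%180],1),round(r.fun,2))
# foam red disc, thermometer
for n,I in(("top",T),("side",S)):
  hsv=cv2.cvtColor(I,cv2.COLOR_RGB2HSV)
  m=cv2.inRange(hsv,(0,180,80),(3,255,255))|cv2.inRange(hsv,(174,150,80),(180,255,255))
  k,l,s,c=cv2.connectedComponentsWithStats(m)
  for i in range(1,k):
    if s[i,4]>60: print(n,'red',s[i],c[i],unproj(n,c[i],.006).round(4))
  q=(376,176) if n=="top" else (363,229)
  m=cv2.inRange(hsv,(0,0,150 if n=="top" else 170),(180,60,255));k,l,s,c=cv2.connectedComponentsWithStats(m)
  for i in range(1,k):
    if np.hypot(*(c[i]-q))<8 and s[i,4]>30: print(n,'dial',s[i],c[i],unproj(n,c[i],.034).round(4))
E
```

```text
y top 20 244 [633.  259.7  40.5] 0.1
y top 30 257 [633.4 259.9  40.8] 0.1
y top 40 271 [634.  259.7  42.2] 0.1
y side 20 122 [633.2 259.7  44.1] 0.16
y side 30 128 [633.  259.4  40.5] 0.15
y side 40 135 [632.9 259.   44. ] 0.14
o top 20 254 [489. -91. 142.] 0.11
o top 30 281 [489.2 -90.8 140.3] 0.09
o top 40 2704 [475.7 -86.7 105.7] 0.9
o side 20 282 [488.9 -91.3 140.2] 0.1
o side 30 296 [488.4 -91.6 140.4] 0.09
o side 40 302 [488.1 -91.7 140.2] 0.09
b top 20 244 [ 639.2 -274.8  168. ] 0.1
b top 30 264 [ 639.3 -274.1  170.3] 0.09
b top 40 333 [ 634.9 -271.2  167.1] 0.22
b side 20 399 [ 638.5 -274.8  167.9] 0.07
b side 30 414 [ 638.3 -275.   168.3] 0.07
b side 40 435 [ 637.9 -275.5  167.7] 0.07
top red [625 109  15  19 205] [632.36097561 118.0195122 ] [ 0.884  -0.8013  0.006 ]
top dial [369 168  15  16 145] [376.44827586 175.06206897] [ 0.6585 -0.1076  0.034 ]
side red [321  24   4  26  64] [321.90625  37.4375 ] [0.7917 0.8917 0.006 ]
side red [264 306  21  20 342] [273.92105263 315.65789474] [ 0.4302 -0.2599  0.006 ]
```

```bash
cat > go.py <<'E'
import sys,numpy as np
from workcell import robot
s=robot.state();R=s["tool_rot"];p=s["tcp_pos"]
t=np.array([float(v) for v in sys.argv[1:4]])/1000
d=R.T@(t-p)*1000
yaw=np.degrees(np.arctan2(R[1,0],R[0,0]))
out="turn n/a"
if len(sys.argv)>4:
    e=(float(sys.argv[4])-yaw+90)%180-90; out=f"turn {-e:.1f}"
print("shift",d.round(1),"len",np.linalg.norm(d).round(1),out,"| tcp",(p*1000).round(1),"yaw",yaw.round(1),"q",s["qpos"].round(2),"F",s["contact_force"].round(1),"gap",round(s["finger_gap"],3),"t",round(s["time"],2))
E
python3 go.py 633 259.5 200 41
```

```text
shift [ 678.9 -609.1  103.9] len 918.0 turn -25.8 | tcp [ 137.9 -506.6  303.9] yaw 15.2 q [-1.3   0.13 -0.04  1.41 -0.    1.57] F [-0.6 -0.7  0.2] gap 1.001 t 0.9
```

```bash
python3 -m creep '[[[36,-32,4,0],[72,-64,8,0],[108,-96,12,0],[144,-128,16,0],[180,-160,20,0]]]' 1 30; python3 -m creep '[[[36,-32,4,-5],[72,-64,8,-10],[108,-96,12,-15],[144,-128,16,-20],[180,-160,20,-26]]]'; python3 go.py 633 259.5 200 41
```

```text
time: 1.4
tcp_pos: [0.2701, -0.3033, 0.2839]
tool_rot: [[0.965, 0.262, 0.001], [0.262, -0.965, -0.001], [0.0, 0.001, -1.0]]
contact_force: [0.6, -1.0, -0.6]
finger_gap: 0.996
time: 1.9
tcp_pos: [0.4019, -0.1013, 0.2641]
tool_rot: [[0.749, 0.662, 0.001], [0.662, -0.749, -0.0], [0.001, 0.001, -1.0]]
contact_force: [0.5, -0.7, -0.7]
finger_gap: 1.001
shift [ 412.  -117.4   64.2] len 433.2 turn 0.5 | tcp [ 401.9 -101.3  264.1] yaw 41.5 q [-0.25 -0.08 -0.34  1.31 -0.    2.17] F [ 0.5 -0.7 -0.7] gap 1.001 t 1.9
```

```bash
python3 -m creep '[[[44,-13,6,-8.5],[88,-26,12,-17],[132,-39,18,-25],[176,-52,24,-34],[220,-65,30,-42]]]' ; python3 go.py 633 259.5 200 221
```

```text
time: 2.4
tcp_pos: [0.5245, 0.0926, 0.2338]
tool_rot: [[0.111, 0.994, 0.001], [0.994, -0.111, -0.0], [-0.0, 0.001, -1.0]]
contact_force: [0.9, -0.6, -0.1]
finger_gap: 1.0
shift [177.9  89.2  33.8] len 201.9 turn 42.6 | tcp [524.5  92.6 233.8] yaw 83.6 q [ 0.17  0.15 -0.17  1.26 -0.    1.86] F [ 0.9 -0.6 -0.1] gap 1.0 t 2.4
```

```bash
python3 - <<'E'
E
echo
python3 -m creep '[[[36,18,7,-8.5],[71,36,14,-17],[107,54,21,-25.5],[142,71,28,-34],[178,89,34,-42.5]]]' ; python3 -m creep '[[[0,0,0,-8.5],[0,0,0,-17],[0,0,0,-25.5],[0,0,0,-34],[0,0,0,-42.5]]]'; python3 -m creep '[[[0,0,0,-8.5],[0,0,0,-17],[0,0,0,-25.5],[0,0,0,-34],[0,0,0,-42.5]]]'; python3 -m creep '[[[0,0,0,-8.5],[0,0,0,-9.9],[0,0,0,-9.9]]]';python3 go.py 633.2 259.5 120 221
```

```text
time: 2.9
tcp_pos: [0.6338, 0.2584, 0.1993]
tool_rot: [[-0.589, 0.808, -0.0], [0.808, 0.589, -0.0], [-0.0, -0.0, -1.0]]
contact_force: [0.2, -0.1, 1.1]
finger_gap: 1.004
time: 3.4
tcp_pos: [0.6332, 0.257, 0.1996]
tool_rot: [[-0.98, 0.198, -0.0], [0.198, 0.98, -0.0], [0.0, -0.0, -1.0]]
contact_force: [-0.2, 0.8, 0.9]
finger_gap: 1.001
time: 3.9
tcp_pos: [0.6332, 0.2569, 0.1997]
tool_rot: [[-0.856, -0.516, -0.0], [-0.516, 0.856, -0.0], [0.0, 0.0, -1.0]]
contact_force: [-0.4, -0.0, 0.7]
finger_gap: 0.995
time: 4.2
tcp_pos: [0.6332, 0.2569, 0.1998]
tool_rot: [[-0.761, -0.649, -0.0], [-0.649, 0.761, -0.0], [0.0, 0.0, -1.0]]
contact_force: [-0.2, -0.0, 0.1]
finger_gap: 0.998
shift [-1.7  1.9 79.8] len 79.8 turn -0.5 | tcp [633.2 256.9 199.8] yaw -139.5 q [ 0.39  0.44  0.15  1.28 -0.   -0.32] F [-0.2 -0.   0.1] gap 0.998 t 4.2
```

```bash
python3 -m creep '[[[-1.7,2,40,0],[-1.7,2,75,0],[-1.7,2,100,0],[-1.7,2,112,0],[-1.7,2,119,0]]]';python3 go.py 633.2 259.5 81 221
python3 - <<'E'
from h import *
cv2.imwrite("pics/s1.png",cv2.resize(robot.snapshot("side")[60:220,200:440],None,fx=3,fy=3)[:,:,::-1])
E
```

```text
time: 4.7
tcp_pos: [0.6328, 0.2594, 0.0798]
tool_rot: [[-0.76, -0.65, -0.001], [-0.65, 0.76, -0.001], [0.001, 0.0, -1.0]]
contact_force: [-0.6, 0.3, 0.8]
finger_gap: 1.003
shift [-0.3 -0.2 -1.2] len 1.2 turn -0.5 | tcp [632.8 259.4  79.8] yaw -139.5 q [ 0.39  0.5  -0.03  1.04  0.   -0.32] F [-0.6  0.3  0.8] gap 1.003 t 4.7
```

View pics/s1.png

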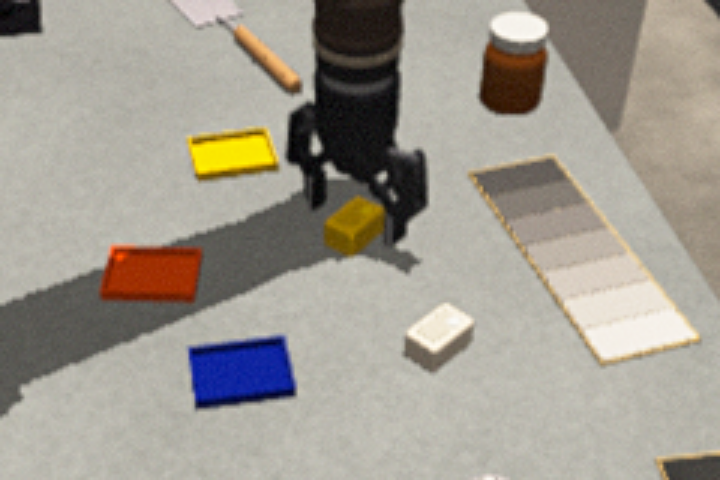

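The fingers straddle the yellow cake, which is at about (355,225) in the enlarged view. The jaws run across its width, so I'll grip it.

```bash
python3 -m creep '[[[0,0,-1,0],[0,0,-1,0],[0,0,-1,0],[0,0,-1,0],[0,0,-1,0]]]' -1 30; python3 -m creep '[[[0,0,0,0],[0,0,0,0],[0,0,0,0],[0,0,0,0]]]'; python3 -m creep '[[[0,0,-15,0],[0,0,-40,0],[0,0,-60,0],[0,0,-60,0],[0,0,-60,0]]]'; python3 go.py 537.3 418 140 181.6;python3 - <<'E'
from h import *
cv2.imwrite("pics/s2.png",cv2.resize(robot.snapshot("side")[60:220,200:440],None,fx=3,fy=3)[:,:,::-1])
E
```

```text
time: 5.25
tcp_pos: [0.6338, 0.2598, 0.0834]
tool_rot: [[-0.759, -0.651, 0.002], [-0.651, 0.759, 0.001], [-0.002, -0.001, -1.0]]
contact_force: [-0.0, 0.2, 7.0]
finger_gap: 0.415
time: 5.65
tcp_pos: [0.6338, 0.2598, 0.0834]
tool_rot: [[-0.759, -0.651, 0.002], [-0.651, 0.759, 0.001], [-0.002, -0.001, -1.0]]
contact_force: [-0.2, -0.8, 6.3]
finger_gap: 0.414
time: 6.15
tcp_pos: [0.6333, 0.2596, 0.1422]
tool_rot: [[-0.759, -0.651, 0.001], [-0.651, 0.759, 0.0], [-0.001, -0.0, -1.0]]
contact_force: [-0.4, -0.3, -1.6]
finger_gap: 0.415
shift [-30.3 182.7   2.2] len 185.2 turn 39.0 | tcp [633.3 259.6 142.2] yaw -139.4 q [ 0.39  0.46  0.06  1.16  0.   -0.32] F [-0.4 -0.3 -1.6] gap 0.415 t 6.15
```

View pics/s2.png

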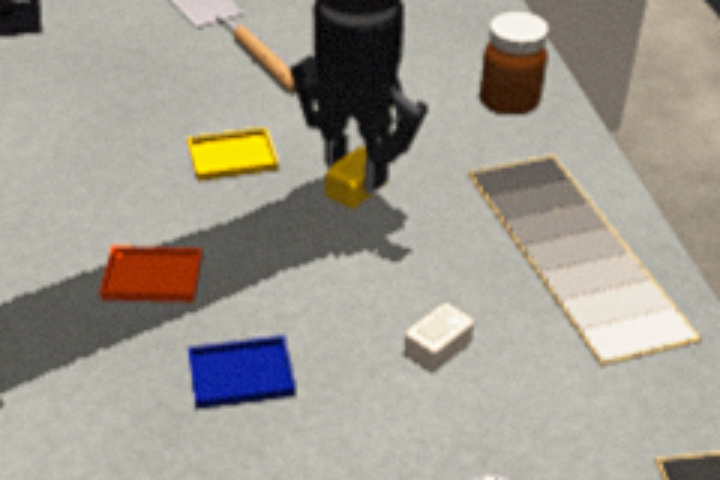

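```bash
python3 -m creep '[[[-6,36,0,8],[-12,73,1,16],[-18,110,1,24],[-24,146,2,32],[-30,183,2,39]]]'; python3 -m creep '[[[0,0,0,0],[0,0,0,0]]]'; python3 go.py 537.3 418 88 181.6
```

```text
time: 6.7
tcp_pos: [0.5353, 0.4185, 0.1378]
tool_rot: [[-1.0, -0.023, -0.002], [-0.023, 1.0, -0.002], [0.002, -0.002, -1.0]]
contact_force: [-0.4, 0.2, -0.5]
finger_gap: 0.412
time: 6.9
tcp_pos: [0.5357, 0.4183, 0.1382]
tool_rot: [[-1.0, -0.031, -0.002], [-0.031, 1.0, -0.002], [0.002, -0.002, -1.0]]
contact_force: [0.8, -0.3, -0.6]
finger_gap: 0.418
shift [-1.7 -0.2 50.2] len 50.3 turn 0.2 | tcp [535.7 418.3 138.2] yaw -178.2 q [ 0.66  0.46  0.04  1.16 -0.    0.63] F [ 0.8 -0.3 -0.6] gap 0.418 t 6.9
```

```bash
python3 -m creep '[[[-1,0,20,0],[-2,0,35,0],[-2,0,45,0],[-2,0,50,0],[-2,0,51,0]]]'; python3 go.py 537.3 418 88 181.6;python3 - <<'E'
from h import *
cv2.imwrite("pics/s3.png",cv2.resize(robot.snapshot("side")[60:160,220:370],None,fx=5,fy=5)[:,:,::-1])
E
```

```text
time: 7.4
tcp_pos: [0.5387, 0.4172, 0.0878]
tool_rot: [[-1.0, -0.028, -0.001], [-0.028, 1.0, -0.001], [0.001, -0.001, -1.0]]
contact_force: [-0.1, 0.2, -0.3]
finger_gap: 0.413
shift [ 1.4  0.8 -0.2] len 1.6 turn -0.0 | tcp [538.7 417.2  87.8] yaw -178.4 q [ 0.66  0.49 -0.03  1.06 -0.    0.63] F [-0.1  0.2 -0.3] gap 0.413 t 7.4
```

View pics/s3.png

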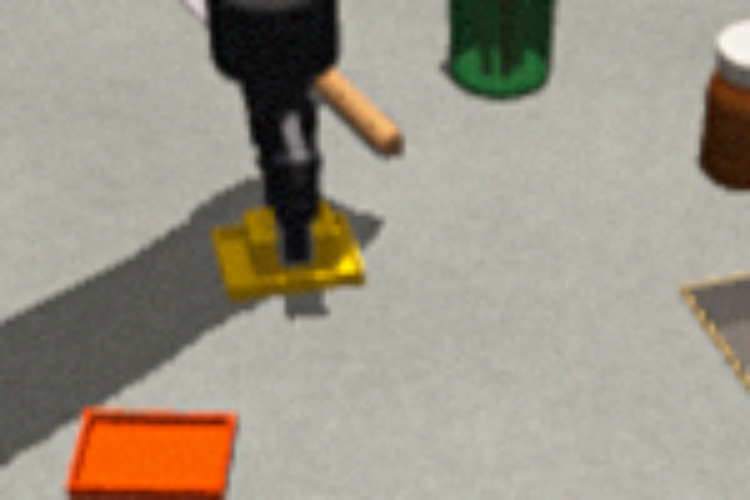

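```bash
python3 -m creep '[[[1,0,1,0],[1,0,2,0],[1,0,2,0]]]'; python3 -m creep '[[[0,0,0,0],[0,0,0,0],[0,0,0,0],[0,0,0,0]]]' 0.3; python3 -m creep '[[[0,0,-15,0],[0,0,-45,0],[0,0,-80,0],[0,0,-80,0]]]'; python3 go.py 489 -91 170 140.5;python3 - <<'E'
from h import *
for n in("top","side"):
  I=robot.snapshot(n);cv2.imwrite(f"pics/s4{n}.png",I[:,:,::-1])
E
```

```text
time: 7.75
tcp_pos: [0.5379, 0.4182, 0.0873]
tool_rot: [[-1.0, -0.029, 0.001], [-0.029, 1.0, 0.0], [-0.001, 0.0, -1.0]]
contact_force: [-0.1, 0.4, -0.7]
finger_gap: 0.413
time: 8.15
tcp_pos: [0.5378, 0.418, 0.0871]
tool_rot: [[-1.0, -0.028, 0.0], [-0.028, 1.0, 0.0], [-0.0, 0.0, -1.0]]
contact_force: [0.1, 0.3, 0.2]
finger_gap: 0.653
time: 8.55
tcp_pos: [0.5396, 0.4194, 0.1741]
tool_rot: [[-1.0, -0.028, 0.008], [-0.028, 1.0, 0.006], [-0.008, 0.006, -1.0]]
contact_force: [1.3, 0.5, 1.0]
finger_gap: 0.651
shift [  65.1 -508.8    0.7] len 512.9 turn 41.1 | tcp [539.6 419.4 174.1] yaw -178.4 q [ 0.66  0.44  0.1   1.21 -0.    0.63] F [1.3 0.5 1. ] gap 0.651 t 8.55
```

View pics/s4side.png

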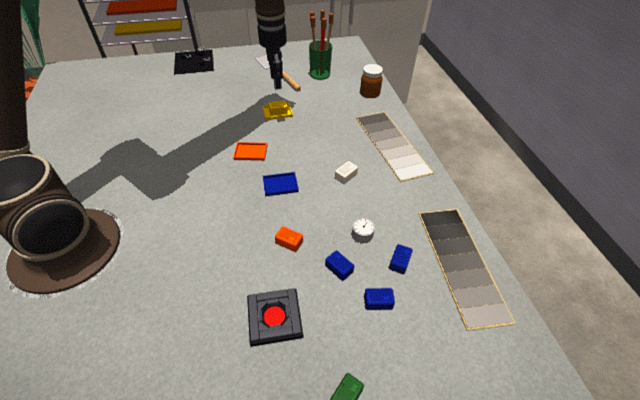

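View pics/s4top.png

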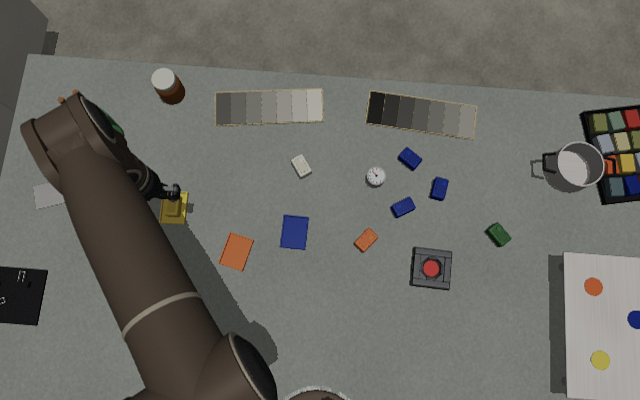

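Yellow sits in its pan (side view at (278,107)). I'll move to orange and recheck yellow from there once the arm is clear.

```bash
python3 -m creep '[[[6,-46,0,0],[12,-92,0,0],[18,-138,0,0],[24,-184,0,0],[30,-230,0,0]]]' 1; python3 -m creep '[[[6,-46,0,8],[12,-92,0,16],[18,-138,0,24],[24,-184,0,32],[30,-230,0,41]]]';  python3 go.py 489 -91 170 140.5
```

```text
time: 9.15
tcp_pos: [0.5132, 0.1854, 0.166]
tool_rot: [[-1.0, -0.029, -0.002], [-0.029, 1.0, -0.001], [0.002, -0.001, -1.0]]
contact_force: [0.3, -0.8, 0.4]
finger_gap: 1.004
time: 9.65
tcp_pos: [0.4897, -0.0452, 0.1662]
tool_rot: [[-0.774, 0.633, -0.001], [0.633, 0.774, 0.0], [0.001, -0.001, -1.0]]
contact_force: [1.3, 0.3, -0.2]
finger_gap: 0.999
shift [-28.4 -35.9  -3.8] len 46.0 turn 0.2 | tcp [489.7 -45.2 166.2] yaw 140.7 q [-0.09  0.1  -0.37  1.1  -0.    0.59] F [ 1.3  0.3 -0.2] gap 0.999 t 9.65
```

```bash
python3 -m creep '[[[-28,-36,0,0],[-28,-36,0,0],[-28,-36,10,0]]]';python3 - <<'E'
import h
from h import *
for n in("top","side"):
  I=robot.snapshot(n);cv2.imwrite(f"pics/s5{n}.png",I[:,:,::-1])
  for th in(15,20,25):
    h.TH=th
    r,a=topface(I,n,(.5373,.418),zt=.033);print(n,th,a,np.round(np.r_[r.x[:2]*1000,np.degrees(r.x[2])%180],1),round(r.fun,2))
I=cv2.imread("pics/s5side.png")
cv2.imwrite("pics/s5c.png",np.hstack([cv2.resize(I[90:140,240:320],None,fx=5,fy=5),cv2.resize(I[190:270,240:320],None,fx=4,fy=4)[:250]]))
E
python3 go.py 489 -91 82 140.5
```

```text
time: 9.95
tcp_pos: [0.4901, -0.0902, 0.157]
tool_rot: [[-0.776, 0.631, 0.001], [0.631, 0.776, 0.0], [-0.001, 0.001, -1.0]]
contact_force: [0.2, 0.2, -0.5]
finger_gap: 1.002
top 15 658 [520.1 421.8   8.5] 0.59
top 20 740 [522.5 418.8   7.1] 0.63
top 25 751 [522.  421.2   3.4] 0.64
side 15 2679 [537.  406.7 100.5] 0.96
side 20 2679 [537.  406.7 100.5] 0.96
side 25 2681 [537.  406.7 100.5] 0.96
shift [-1.9 -1.9 72.9] len 72.9 turn 0.6 | tcp [488.9 -88.4 154.9] yaw 141.1 q [-0.18  0.12 -0.38  1.08  0.    0.5 ] F [-0.6 -0.6  0.6] gap 0.997 t 10.05
```

View pics/s5c.png

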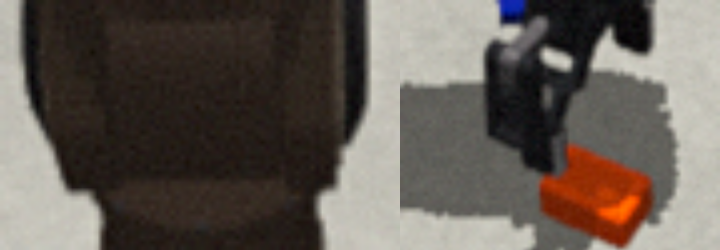

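Run:
```python
from h import *
I=cv2.imread("pics/s5top.png")
J=cv2.resize(I[180:235,145:205],None,fx=9,fy=9,interpolation=cv2.INTER_CUBIC)
for z,d,c in((.033,(.056,.036,0),(255,255,255)),):
  h=(hull("top",.5373,.418,np.radians(1.6),d,z)-[145,180]+.5)*9; cv2.polylines(J,[h.astype(np.int32)],True,c,1)
cv2.imwrite("pics/s5d.png",J)
```

```text
(no output)
```

View pics/s5d.png

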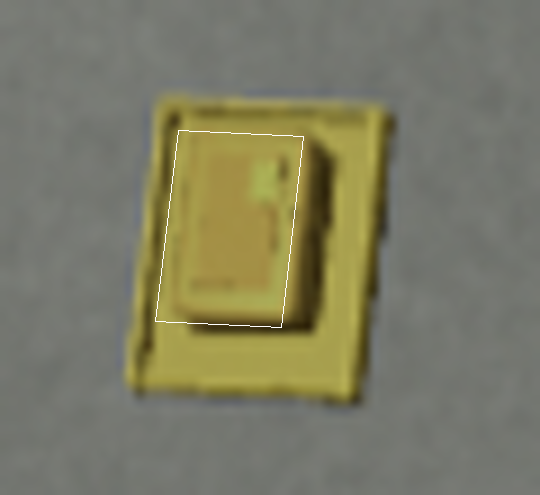

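The yellow cake is flat, lengthwise and within a few mm of the pan's middle (enlarged crop, cake about (245,225)). Now I'll grasp orange.

```bash
python3 -m creep '[[[-2,-2,30,0],[-2,-2,52,0],[-2,-2,65,0],[-2,-2,72,0],[-2,-2,73,0]]]'; python3 -m creep '[[[0,0,0,0],[0,0,0,0],[0,0,0,0],[0,0,0,0],[0,0,0,0]]]' -1 30; python3 -m creep '[[[0,0,0,0],[0,0,0,0]]]'; python3 -m creep '[[[0,0,-15,0],[0,0,-40,0],[0,0,-65,0],[0,0,-65,0]]]'; python3 go.py 434.6 241.5 140 165.8
```

```text
time: 10.55
tcp_pos: [0.49, -0.0911, 0.0833]
tool_rot: [[-0.778, 0.628, -0.001], [0.628, 0.778, 0.0], [0.001, -0.001, -1.0]]
contact_force: [0.5, 0.3, -0.4]
finger_gap: 1.0
time: 11.05
tcp_pos: [0.4909, -0.0921, 0.0847]
tool_rot: [[-0.777, 0.629, 0.002], [0.629, 0.777, -0.0], [-0.001, 0.001, -1.0]]
contact_force: [0.4, -0.3, 5.3]
finger_gap: 0.415
time: 11.25
tcp_pos: [0.4909, -0.0921, 0.0848]
tool_rot: [[-0.777, 0.629, 0.002], [0.629, 0.777, -0.0], [-0.001, 0.001, -1.0]]
contact_force: [0.4, 0.5, 5.7]
finger_gap: 0.417
time: 11.65
tcp_pos: [0.4918, -0.0923, 0.1519]
tool_rot: [[-0.777, 0.629, 0.005], [0.629, 0.777, -0.001], [-0.004, 0.002, -1.0]]
contact_force: [0.5, -0.8, 0.1]
finger_gap: 0.417
shift [254.5 223.5  11.3] len 338.9 turn -24.8 | tcp [491.8 -92.3 151.9] yaw 141.0 q [-0.19  0.12 -0.38  1.06 -0.    0.49] F [ 0.5 -0.8  0.1] gap 0.417 t 11.65
```

```bash
python3 -m creep '[[[32,28,0,0],[64,56,0,-6],[95,84,0,-12],[127,112,0,-18],[159,140,0,-25]]]';  python3 go.py 434.6 241.5 140 165.8
```

```text
time: 12.15
tcp_pos: [0.4537, 0.1182, 0.1479]
tool_rot: [[-0.971, 0.237, -0.001], [0.237, 0.971, -0.0], [0.001, -0.001, -1.0]]
contact_force: [1.7, 0.4, -0.5]
finger_gap: 0.412
shift [ 47.8 115.2   7.9] len 125.0 turn 0.5 | tcp [453.7 118.2 147.9] yaw 166.3 q [ 0.25  0.07 -0.45  1.05 -0.    0.49] F [ 1.7  0.4 -0.5] gap 0.412 t 12.15
```

```bash
python3 -m creep '[[[16,38,2,0],[32,76,5,0],[48,112,8,0],[48,115,8,0],[48,115,8,0]]]';  python3 go.py 434.6 241.5 89 165.8
```

```text
time: 12.65
tcp_pos: [0.4352, 0.2407, 0.1398]
tool_rot: [[-0.971, 0.239, -0.001], [0.239, 0.971, -0.001], [0.001, -0.001, -1.0]]
contact_force: [0.5, 0.1, -1.2]
finger_gap: 0.413
shift [ 0.7  0.7 50.8] len 50.8 turn 0.4 | tcp [435.2 240.7 139.8] yaw 166.2 q [ 0.51  0.13 -0.4   1.04 -0.    0.75] F [ 0.5  0.1 -1.2] gap 0.413 t 12.65
```

```bash
python3 -m creep '[[[1,1,20,0],[1,1,36,0],[1,1,46,0],[1,1,50,0],[1,1,51,0]]]';  python3 -m creep '[[[0,0,1,0],[0,0,2,0],[0,0,2,0]]]'; python3 go.py 434.6 241.5 89 165.8;  python3 -m creep '[[[0,0,0,0],[0,0,0,0],[0,0,0,0],[0,0,0,0]]]' 0.3; python3 -m creep '[[[0,0,-15,0],[0,0,-45,0],[0,0,-85,0],[0,0,-85,0]]]'; python3 go.py 638.8 -274.8 170 168;python3 - <<'E'
from h import *
I=robot.snapshot("side");cv2.imwrite(f"pics/s6.png",cv2.resize(I[80:210,200:360],None,fx=5,fy=5)[:,:,::-1])
E
```

```text
time: 13.15
tcp_pos: [0.4352, 0.2405, 0.0896]
tool_rot: [[-0.97, 0.242, -0.001], [0.242, 0.97, -0.0], [0.001, -0.001, -1.0]]
contact_force: [0.1, 0.2, 0.0]
finger_gap: 0.414
time: 13.45
tcp_pos: [0.4354, 0.2414, 0.0883]
tool_rot: [[-0.97, 0.241, 0.001], [0.241, 0.97, 0.0], [-0.001, 0.001, -1.0]]
contact_force: [-0.3, 0.2, -0.8]
finger_gap: 0.413
shift [ 0.8 -0.1 -0.7] len 1.1 turn 0.2 | tcp [435.4 241.4  88.3] yaw 166.0 q [ 0.51  0.17 -0.48  0.92  0.    0.75] F [-0.3  0.2 -0.8] gap 0.413 t 13.45
time: 13.85
tcp_pos: [0.4352, 0.2414, 0.088]
tool_rot: [[-0.97, 0.241, 0.0], [0.241, 0.97, 0.0], [-0.0, 0.0, -1.0]]
contact_force: [-0.4, -0.4, 0.0]
finger_gap: 0.649
time: 14.25
tcp_pos: [0.4373, 0.2425, 0.178]
tool_rot: [[-0.97, 0.241, 0.007], [0.241, 0.97, 0.004], [-0.006, 0.006, -1.0]]
contact_force: [0.1, -0.3, -0.1]
finger_gap: 0.65
shift [-320.3 -453.5    7.4] len 555.2 turn -2.0 | tcp [437.3 242.5 178. ] yaw 166.0 q [ 0.51  0.1  -0.34  1.12  0.    0.75] F [ 0.1 -0.3 -0.1] gap 0.65 t 14.25
```

View pics/s6.png

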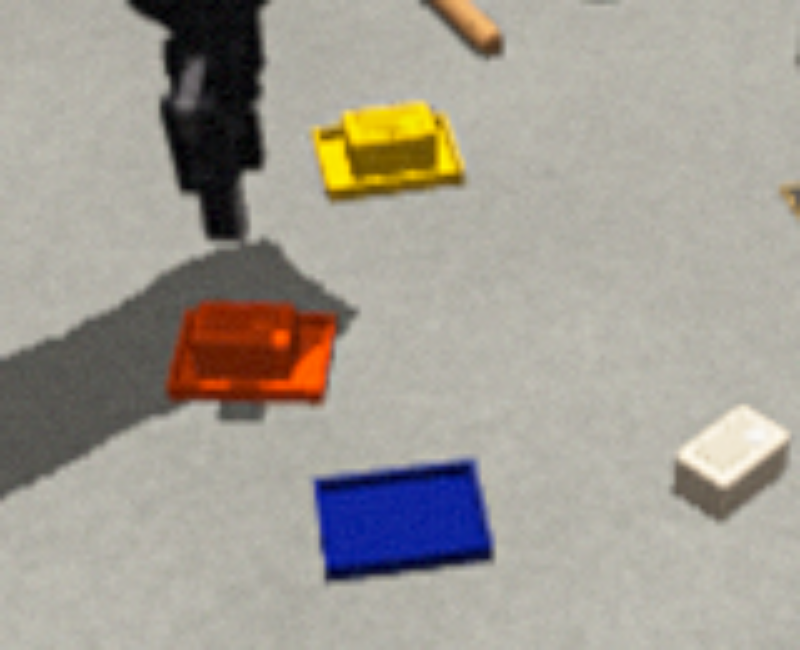

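Both cakes sit flat in their pans: yellow at about (390,140) and orange at about (245,340) in the crop. Next is blue.

```bash
python3 -m creep '[[[-27,-38,0,0],[-54,-76,0,0],[-81,-114,0,0],[-108,-152,0,0],[-135,-190,0,0]]]' 1; python3 -m creep '[[[-27,-38,0,-2],[-54,-76,0,-2],[-81,-114,0,-2],[-108,-152,0,-2],[-135,-190,0,-2]]]';  python3 go.py 638.8 -274.8 150 168
```

```text
time: 14.8
tcp_pos: [0.5202, 0.0226, 0.1718]
tool_rot: [[-0.971, 0.241, -0.001], [0.241, 0.971, 0.0], [0.001, -0.0, -1.0]]
contact_force: [0.9, 0.4, -0.7]
finger_gap: 0.999
time: 15.3
tcp_pos: [0.6054, -0.1944, 0.1715]
tool_rot: [[-0.978, 0.207, -0.002], [0.207, 0.978, 0.001], [0.002, 0.0, -1.0]]
contact_force: [0.5, 0.7, -0.3]
finger_gap: 1.0
shift [-49.3 -71.7  21.4] len 89.6 turn 0.0 | tcp [ 605.4 -194.4  171.5] yaw 168.0 q [-0.31  0.36 -0.03  1.18  0.   -0.1 ] F [ 0.5  0.7 -0.3] gap 1.0 t 15.3
```

```bash
python3 -m creep '[[[-25,-36,10,0],[-49,-71,20,0],[-49,-72,20,0],[-49,-72,20,0]]]';  python3 go.py 638.8 -274.8 82 168;python3 - <<'E'
from h import *
I=robot.snapshot("side");cv2.imwrite(f"pics/s7.png",cv2.resize(I[190:350,300:460],None,fx=4,fy=4)[:,:,::-1])
E
```

```text
time: 15.7
tcp_pos: [0.6377, -0.2739, 0.1504]
tool_rot: [[-0.978, 0.209, -0.003], [0.209, 0.978, 0.002], [0.004, 0.001, -1.0]]
contact_force: [-0.5, 0.5, -0.2]
finger_gap: 0.997
shift [-1.5 -0.8 68.4] len 68.5 turn -0.1 | tcp [ 637.7 -273.9  150.4] yaw 167.9 q [-0.41  0.48  0.1   1.2   0.   -0.2 ] F [-0.5  0.5 -0.2] gap 0.997 t 15.7
```

View pics/s7.png

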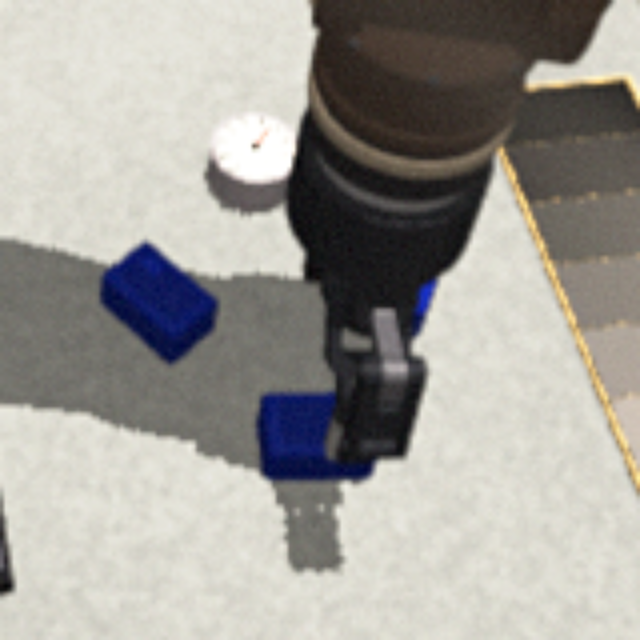

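```bash
python3 -m creep '[[[-1,-1,30,0],[-1,-1,52,0],[-1,-1,62,0],[-1,-1,67,0],[-1,-1,68,0]]]'; python3 -m creep '[[[0,0,0,0],[0,0,0,0],[0,0,0,0],[0,0,0,0],[0,0,0,0]]]' -1 30; python3 -m creep '[[[0,0,0,0],[0,0,0,0]]]'; python3 -m creep '[[[0,0,-15,0],[0,0,-40,0],[0,0,-70,0],[0,0,-70,0]]]'; python3 go.py 496.7 96 150 178.5
```

```text
time: 16.25
tcp_pos: [0.6393, -0.2736, 0.0853]
tool_rot: [[-0.978, 0.206, 0.0], [0.206, 0.978, -0.0], [-0.0, 0.0, -1.0]]
contact_force: [-0.0, -0.4, 0.3]
finger_gap: 1.0
time: 16.75
tcp_pos: [0.6397, -0.2746, 0.0858]
tool_rot: [[-0.978, 0.207, 0.001], [0.207, 0.978, -0.001], [-0.001, -0.0, -1.0]]
contact_force: [-0.1, 0.6, 4.1]
finger_gap: 0.415
time: 16.95
tcp_pos: [0.6397, -0.2746, 0.0858]
tool_rot: [[-0.978, 0.207, 0.001], [0.207, 0.978, -0.001], [-0.002, -0.0, -1.0]]
contact_force: [0.0, 0.4, 5.8]
finger_gap: 0.413
time: 17.35
tcp_pos: [0.6409, -0.2752, 0.1604]
tool_rot: [[-0.978, 0.207, 0.007], [0.207, 0.978, -0.003], [-0.007, -0.001, -1.0]]
contact_force: [0.8, -0.1, -0.4]
finger_gap: 0.412
shift [218.1 333.2   8.4] len 398.3 turn -10.5 | tcp [ 640.9 -275.2  160.4] yaw 168.0 q [-0.41  0.48  0.12  1.2  -0.   -0.2 ] F [ 0.8 -0.1 -0.4] gap 0.412 t 17.35
```

```bash
python3 -m creep '[[[24,37,0,0],[48,74,0,0],[73,111,0,0],[97,148,0,0],[121,185,0,0]]]'; python3 -m creep '[[[24,37,2,-5],[48,74,4,-10],[73,111,6,-10],[97,148,8,-10],[97,148,8,-10]]]';  python3 go.py 496.7 96 150 178.5
```

```text
time: 17.85
tcp_pos: [0.558, -0.0669, 0.1546]
tool_rot: [[-0.978, 0.208, -0.001], [0.208, 0.978, 0.0], [0.001, -0.0, -1.0]]
contact_force: [1.5, 0.5, -0.6]
finger_gap: 0.413
time: 18.35
tcp_pos: [0.4926, 0.1002, 0.1465]
tool_rot: [[-1.0, 0.029, -0.002], [0.029, 1.0, 0.001], [0.002, 0.001, -1.0]]
contact_force: [0.7, -1.0, -0.2]
finger_gap: 0.416
shift [-4.2 -4.1 -3.5] len 6.8 turn -0.1 | tcp [492.6 100.2 146.5] yaw 178.4 q [ 0.2   0.13 -0.38  1.06  0.    0.23] F [ 0.7 -1.  -0.2] gap 0.416 t 18.35
```

```bash
python3 -m creep '[[[-4,-4,15,0],[-4,-4,35,0],[-4,-4,48,0],[-4,-4,54,0],[-4,-4,56,0]]]';  python3 -m creep '[[[0,0,1,0],[0,0,2,0],[0,0,2,0]]]'; python3 go.py 496.7 96 89 178.5
```

```text
time: 18.85
tcp_pos: [0.4985, 0.092, 0.0902]
tool_rot: [[-0.999, 0.035, -0.001], [0.035, 0.999, -0.0], [0.001, -0.0, -1.0]]
contact_force: [0.2, 0.1, -0.8]
finger_gap: 0.409
time: 19.15
tcp_pos: [0.4992, 0.0924, 0.0894]
tool_rot: [[-0.999, 0.034, 0.001], [0.034, 0.999, 0.0], [-0.001, 0.0, -1.0]]
contact_force: [0.2, 0.5, -0.3]
finger_gap: 0.415
shift [2.6 3.5 0.4] len 4.4 turn -0.5 | tcp [499.2  92.4  89.4] yaw 178.0 q [ 0.18  0.18 -0.45  0.93 -0.    0.22] F [ 0.2  0.5 -0.3] gap 0.415 t 19.15
```

```bash
python3 -m creep '[[[2,3,0,0],[2,3,1,0],[2,3,1,0]]]'; python3 go.py 496.7 96 89 178.5;  python3 -m creep '[[[0,0,0,0],[0,0,0,0],[0,0,0,0],[0,0,0,0]]]' 0.3; python3 -m creep '[[[0,0,-15,0],[0,0,-45,0],[0,0,-85,0],[0,0,-85,0]]]'; python3 go.py 658 -107 170 168;python3 - <<'E'
from h import *
I=robot.snapshot("side");cv2.imwrite(f"pics/s8.png",cv2.resize(I[80:240,200:400],None,fx=4,fy=4)[:,:,::-1])
E
```

```text
time: 19.45
tcp_pos: [0.497, 0.0959, 0.0887]
tool_rot: [[-0.999, 0.034, 0.001], [0.034, 0.999, 0.001], [-0.001, 0.001, -1.0]]
contact_force: [-2.5, 0.5, 5.6]
finger_gap: 0.411
shift [ 0.3  0.1 -0.3] len 0.4 turn -0.4 | tcp [497.   95.9  88.7] yaw 178.1 q [ 0.19  0.18 -0.46  0.93  0.    0.22] F [-2.5  0.5  5.6] gap 0.411 t 19.45
time: 19.85
tcp_pos: [0.497, 0.0955, 0.0878]
tool_rot: [[-0.999, 0.034, -0.0], [0.034, 0.999, -0.0], [0.0, -0.0, -1.0]]
contact_force: [1.3, 0.5, 0.9]
finger_gap: 0.651
time: 20.25
tcp_pos: [0.4994, 0.0959, 0.178]
tool_rot: [[-0.999, 0.034, 0.008], [0.034, 0.999, 0.002], [-0.008, 0.002, -1.0]]
contact_force: [1.1, 0.8, -0.1]
finger_gap: 0.651
shift [-165.4 -197.3    9. ] len 257.6 turn 10.0 | tcp [499.4  95.9 178. ] yaw 178.0 q [ 0.19  0.12 -0.32  1.12 -0.    0.22] F [ 1.1  0.8 -0.1] gap 0.651 t 20.25
```

View pics/s8.png

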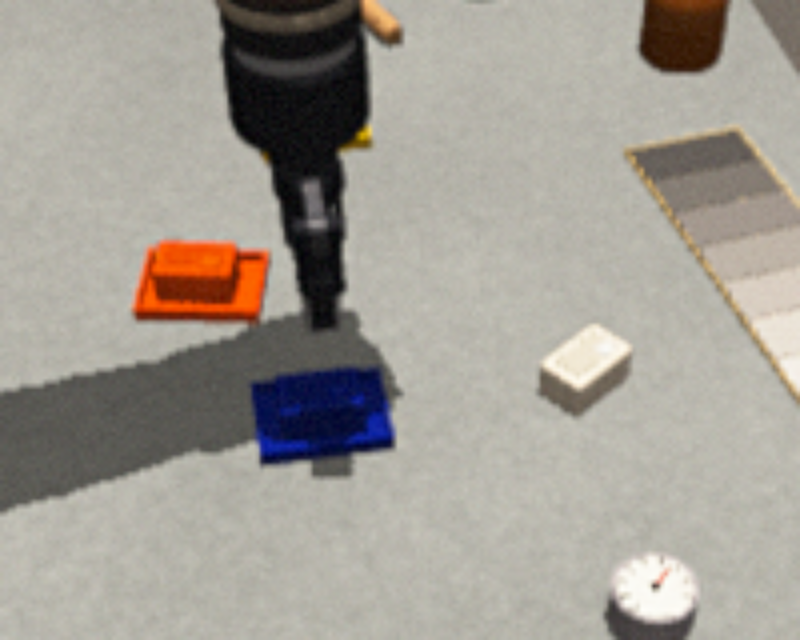

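Blue is in its pan, at about (322,405) in the crop. Next I'll refine the thermometer and foam case positions from the clear initial pictures.

Run:
```python
from h import *
for n,box in(("top",(395,235,470,305)),("side",(235,275,315,360))):
  I=cv2.imread(f"pics/{n}0.png")[:,:,::-1];g=cv2.cvtColor(I,cv2.COLOR_RGB2GRAY);hsv=cv2.cvtColor(I,cv2.COLOR_RGB2HSV)
  u0,v0,u1,v1=box;bg=np.median(g[v0:v1,u0:u0+6])
  m=np.zeros_like(g);c=g[v0:v1,u0:u1];m[v0:v1,u0:u1]=((c<bg*.75)|(hsv[v0:v1,u0:u1,1]>150))
  m=cv2.morphologyEx(m,cv2.MORPH_CLOSE,np.ones((5,5)));k,l,s,cc=cv2.connectedComponentsWithStats(m);i=1+s[1:,4].argmax();m=(l==i).astype(np.uint8)
  cnt=max(cv2.findContours(m,0,2)[0],key=cv2.contourArea);cv2.fillPoly(m,[cnt],1)
  r=fit({n:m},(.1,.1,.022),0,(.431,-.260));print(n,'foam',m.sum(),np.round(np.r_[r.x[:2]*1000,np.degrees(r.x[2])%90],1),round(r.fun,3))
  # red disc
  red=((hsv[...,1]>180)&((hsv[...,0]<6)|(hsv[...,0]>172))&(hsv[...,2]>60)).astype(np.uint8);red[:v0]=0;red[v1:]=0;red[:,:u0]=0;red[:,u1:]=0
  M=cv2.moments(red,True);p=(M['m10']/M['m00'],M['m01']/M['m00']);print(' red',M['m00'],unproj(n,p,.006).round(4))
  # thermometer silhouette: cylinder hull
  q=(376,177) if n=="top" else (363,231)
  u,v=q;J=cv2.resize(I[v-18:v+18,u-18:u+18],None,fx=10,fy=10,interpolation=cv2.INTER_CUBIC)
  a=np.linspace(0,2*np.pi,60)
  x0,y0=.6575,-.1085
  for z,rr in((.034,.025),(.008,.025),(0,.021)):
    P=np.c_[x0+rr*np.cos(a),y0+rr*np.sin(a),a*0+z];h=((proj(n,P)-[u-18,v-18]+.5)*10).astype(np.int32);J=J.copy();cv2.polylines(J,[h],True,(0,255,0),1)
  fu,fv=(431,267) if n=="top" else (275,316)
  K=cv2.resize(I[fv-32:fv+32,fu-32:fu+32],(360,360),interpolation=cv2.INTER_CUBIC)
  cv2.imwrite(f"pics/th{n}.png",np.hstack([J,K])[:,:,::-1])
A=np.vstack([cv2.imread("pics/thtop.png"),cv2.imread("pics/thside.png")]);cv2.imwrite("pics/th.png",A[:,:][:720]) ; cv2.imwrite("pics/th.png",cv2.resize(A,(600,600)))
```

```text
top foam 1614 [ 430.2 -260.1   87.1] 0.041Traceback (most recent call last):
  File "<stdin>", line 11, in <module>
ZeroDivisionError: float division by zero
```

Run:
```python
from h import *
def cyl(n,x,y):
  a=np.linspace(0,2*np.pi,72);P=np.vstack([np.c_[x+r*np.cos(a),y+r*np.sin(a),a*0+z] for z,r in((.034,.025),(.008,.025),(0,.021))])
  return P
for n,box in(("top",(395,235,470,305)),("side",(235,275,315,360))):
  I=cv2.imread(f"pics/{n}0.png")[:,:,::-1];g=cv2.cvtColor(I,cv2.COLOR_RGB2GRAY);hsv=cv2.cvtColor(I,cv2.COLOR_RGB2HSV)
  u0,v0,u1,v1=box;bg=np.median(g[v0:v1,u0:u0+6])
  m=np.zeros_like(g);c=g[v0:v1,u0:u1];m[v0:v1,u0:u1]=((c<bg*.75)|(hsv[v0:v1,u0:u1,1]>150))
  m=cv2.morphologyEx(m,cv2.MORPH_CLOSE,np.ones((5,5)));k,l,s,cc=cv2.connectedComponentsWithStats(m);i=1+s[1:,4].argmax();m=(l==i).astype(np.uint8)
  cnt=max(cv2.findContours(m,0,2)[0],key=cv2.contourArea);cv2.fillPoly(m,[cnt],1)
  r=fit({n:m},(.1,.1,.022),0,(.431,-.260));print(n,'foam',m.sum(),np.round(np.r_[r.x[:2]*1000,np.degrees(r.x[2])%90],1),round(r.fun,3))
  red=(I[...,0].astype(int)>I[...,1]+60).astype(np.uint8);red[:v0]=0;red[v1:]=0;red[:,:u0]=0;red[:,u1:]=0
  M=cv2.moments(red,True);p=(M['m10']/M['m00'],M['m01']/M['m00']);print(' red',M['m00'],unproj(n,p,.006).round(4))
  q=(376,177) if n=="top" else (363,231)
  u,v=q;J=cv2.resize(I[v-18:v+18,u-18:u+18],(360,360),interpolation=cv2.INTER_CUBIC)
  x0,y0=.6575,-.1085
  for P in np.split(cyl(n,x0,y0),3):
    h=((proj(n,P)-[u-18,v-18]+.5)*10).astype(np.int32);cv2.polylines(J,[h],True,(0,255,0),1)
  fu,fv=(431,267) if n=="top" else (275,316)
  K=cv2.resize(I[fv-32:fv+32,fu-32:fu+32],(360,360),interpolation=cv2.INTER_CUBIC)
  cv2.imwrite(f"pics/th{n}.png",np.hstack([J,K])[:,:,::-1])
A=np.vstack([cv2.imread("pics/thtop.png"),cv2.imread("pics/thside.png")]);cv2.imwrite("pics/th.png",cv2.resize(A,(600,600)))
```

```text
top foam 1614 [ 430.2 -260.1   87.1] 0.041
 red 195.0 [ 0.4306 -0.2625  0.006 ]
side foam 2727 [ 430.6 -262.    87.5] 0.054
 red 344.0 [ 0.4302 -0.26    0.006 ]
```

View pics/th.png

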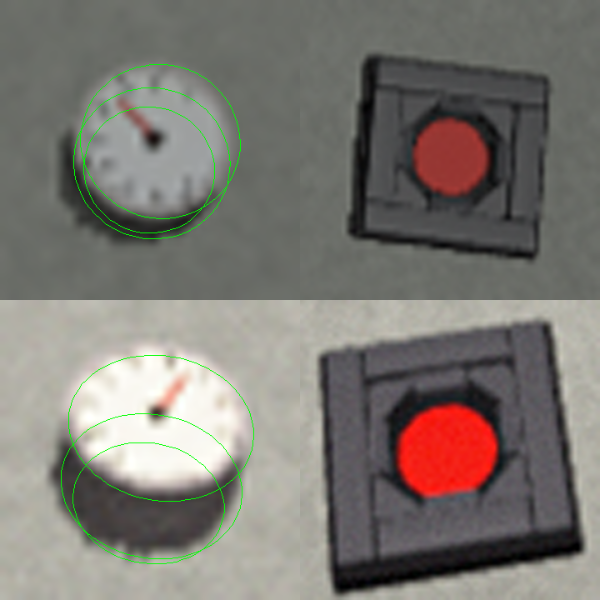

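```bash
python3 - <<'E'
from h import *
print(unproj("top",(375.9,175.2),.034),unproj("side",(363.35,225.7),.034))
E
python3 go.py 657.5 -106 170 180
```

```text
[ 0.65798055 -0.10622897  0.034     ] [ 0.65815657 -0.10274639  0.034     ]
shift [-165.7 -196.2    6.2] len 256.9 turn -2.0 | tcp [498.6  95.8 175.6] yaw 178.0 q [ 0.19  0.12 -0.33  1.12 -0.    0.22] F [-0.4  0.3 -0.5] gap 0.646 t 20.3
```

```bash
python3 -m creep '[[[-31,-37,0,0],[-62,-74,0,0],[-94,-111,0,0],[-125,-148,0,0],[-156,-185,0,0]]]' 1; python3 -m creep '[[[-10,-11,5,0],[-10,-11,5,0],[-10,-11,5,0]]]'; python3 go.py 658 -105 91
python3 - <<'E'
from h import *
I=robot.snapshot("side");cv2.imwrite(f"pics/s9.png",cv2.resize(I[80:240,200:400],None,fx=4,fy=4)[:,:,::-1])
E
```

```text
time: 20.8
tcp_pos: [0.6471, -0.0964, 0.1714]
tool_rot: [[-0.999, 0.034, -0.002], [0.034, 0.999, 0.0], [0.002, 0.0, -1.0]]
contact_force: [1.1, 0.0, 0.3]
finger_gap: 0.998
time: 21.1
tcp_pos: [0.6552, -0.1056, 0.1664]
tool_rot: [[-0.999, 0.034, -0.003], [0.034, 0.999, 0.001], [0.003, 0.001, -1.0]]
contact_force: [-0.2, 0.9, -0.8]
finger_gap: 0.999
shift [-3.   0.7 75.4] len 75.5 turn n/a | tcp [ 655.2 -105.6  166.4] yaw 178.0 q [-0.16  0.42  0.04  1.2   0.   -0.13] F [-0.2  0.9 -0.8] gap 0.999 t 21.1
```

View pics/s9.png

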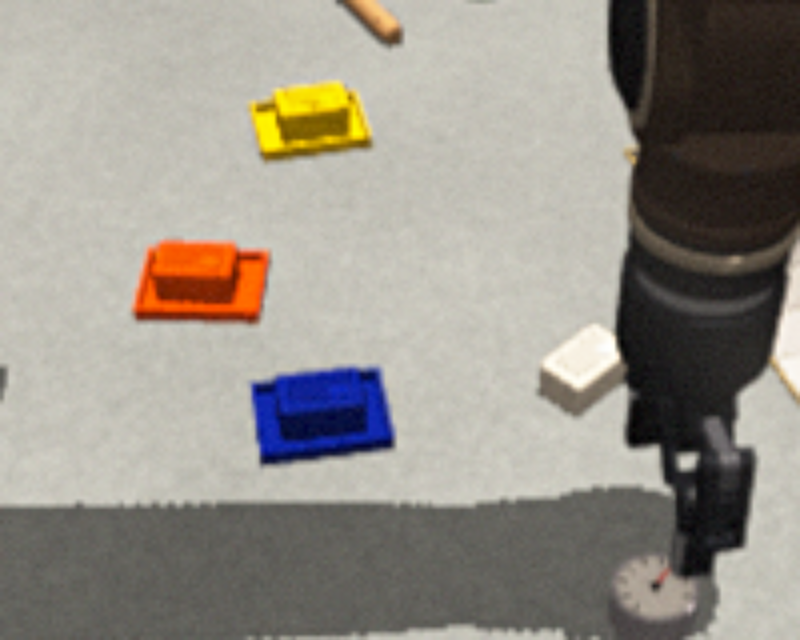

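All three cakes are well placed. Now the thermometer grasp.

```bash
python3 -m creep '[[[-3,1,35,0],[-3,1,58,0],[-3,1,70,0],[-3,1,73,0],[-3,1,73,0]]]'; python3 go.py 658 -105 91; python3 -m creep '[[[0,0,0,0],[0,0,0,0],[0,0,0,0],[0,0,0,0],[0,0,0,0]]]' -1 50;python3 - <<'E'
from h import *
for n,(u0,v0) in(("side",(310,170)),("top",(330,130))):
  I=robot.snapshot(n);cv2.imwrite(f"pics/s10{n}.png",cv2.resize(I[v0:v0+90,u0:u0+100],None,fx=6,fy=6)[:,:,::-1])
E
```

```text
time: 21.65
tcp_pos: [0.6591, -0.1045, 0.0955]
tool_rot: [[-0.999, 0.033, 0.0], [0.033, 0.999, 0.0], [-0.0, 0.0, -1.0]]
contact_force: [0.3, 0.7, -0.1]
finger_gap: 0.997
shift [ 1.1 -0.5  4.5] len 4.6 turn n/a | tcp [ 659.1 -104.5   95.5] yaw 178.1 q [-0.16  0.46 -0.06  1.05  0.   -0.12] F [ 0.3  0.7 -0.1] gap 0.997 t 21.65
time: 22.15
tcp_pos: [0.66, -0.1053, 0.0968]
tool_rot: [[-0.999, 0.034, 0.003], [0.034, 0.999, -0.0], [-0.003, -0.0, -1.0]]
contact_force: [-0.1, 0.3, 5.3]
finger_gap: 0.552
```

View pics/s10side.png

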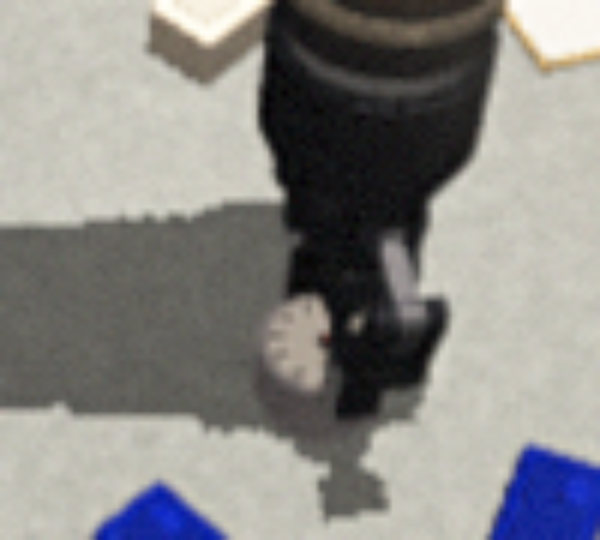

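View pics/s10top.png

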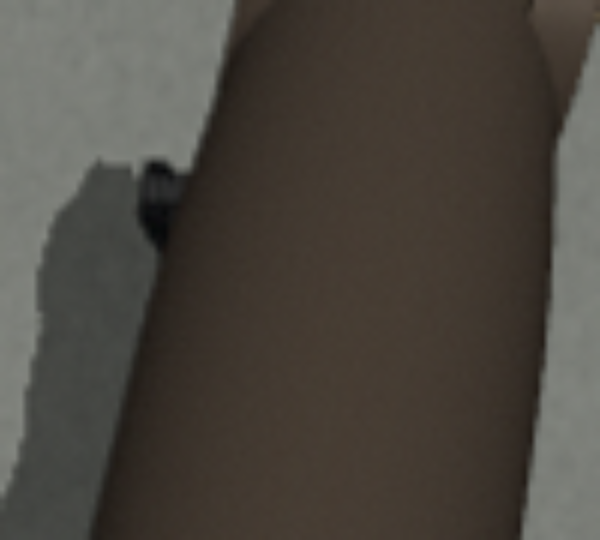

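Run:
```python
from h import *
for P in([.66,-.130,.024],[.66,-.1053,.034],[.658,-.105,.034],[.649,-.130,.024],[.671,-.130,.024]):
  print(P,((proj("side",P)[0]-[310,170]+.5)*6).round())
```

```text
[0.66, -0.13, 0.024] [347. 409.]
[0.66, -0.1053, 0.034] [330. 342.]
[0.658, -0.105, 0.034] [324. 342.]
[0.649, -0.13, 0.024] [318. 414.]
[0.671, -0.13, 0.024] [375. 404.]
```

```bash
python3 -m creep '[[[0,0,-10,0],[0,0,-30,0],[0,0,-60,0],[0,0,-60,0],[0,0,-60,0]]]'; python3 go.py 432 -261 160
python3 - <<'E'
from h import *
for n,(u0,v0) in(("side",(310,150)),):
  I=robot.snapshot(n);cv2.imwrite(f"pics/s11{n}.png",cv2.resize(I[v0:v0+90,u0:u0+100],None,fx=6,fy=6)[:,:,::-1])
E
```

```text
time: 22.75
tcp_pos: [0.6597, -0.1053, 0.1559]
tool_rot: [[-0.999, 0.034, 0.002], [0.034, 0.999, -0.0], [-0.002, -0.0, -1.0]]
contact_force: [-0.8, -0.0, -2.5]
finger_gap: 0.555
shift [ 222.2 -163.4   -4.5] len 275.8 turn n/a | tcp [ 659.7 -105.3  155.9] yaw 178.0 q [-0.16  0.43  0.03  1.17 -0.   -0.12] F [-0.8 -0.  -2.5] gap 0.555 t 22.75
```

View pics/s11side.png

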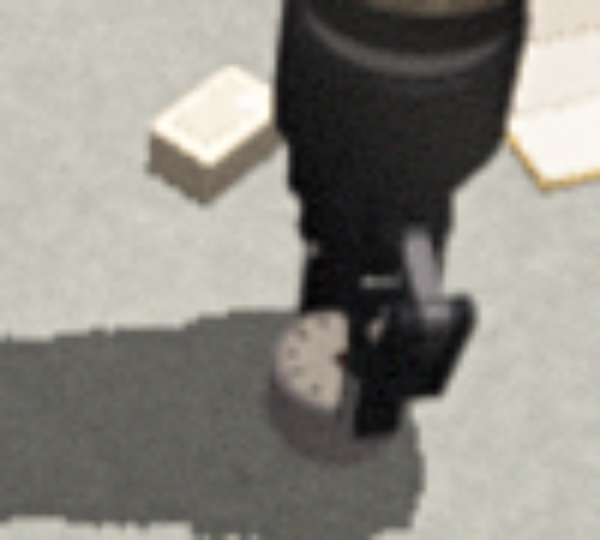

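```bash
python3 -m creep '[[[30,-22,-2,0],[67,-49,-4,0],[104,-76,-4,0],[141,-103,-4,0],[178,-130,-4,0]]]'; python3 -m creep '[[[30,-22,0,0],[44,-33,0,0],[44,-33,0,0],[44,-33,0,0],[44,-33,0,0]]]'; python3 go.py 432 -261 125
python3 - <<'E'
from h import *
for n,(u0,v0) in(("side",(220,200)),("top",(380,210))):
  I=robot.snapshot(n);cv2.imwrite(f"pics/s12{n}.png",cv2.resize(I[v0:v0+150,u0:u0+120],None,fx=4,fy=4)[:,:,::-1])
cv2.imwrite("pics/s12.png",np.hstack([cv2.imread(f"pics/s12{n}.png")[:600] for n in("side","top")]))
E
```

```text
time: 23.3
tcp_pos: [0.4745, -0.2293, 0.1574]
tool_rot: [[-0.999, 0.034, -0.002], [0.034, 0.999, 0.001], [0.002, 0.001, -1.0]]
contact_force: [0.2, -0.6, -0.9]
finger_gap: 0.554
time: 23.8
tcp_pos: [0.4323, -0.26, 0.1584]
tool_rot: [[-0.999, 0.033, -0.0], [0.033, 0.999, 0.001], [0.0, 0.001, -1.0]]
contact_force: [0.1, 0.3, -1.3]
finger_gap: 0.55
shift [ 0.2 -1.1 33.4] len 33.4 turn n/a | tcp [ 432.3 -260.   158.4] yaw 178.1 q [-0.54  0.13 -0.36  1.08  0.   -0.51] F [ 0.1  0.3 -1.3] gap 0.55 t 23.8
```

View pics/s12side.png

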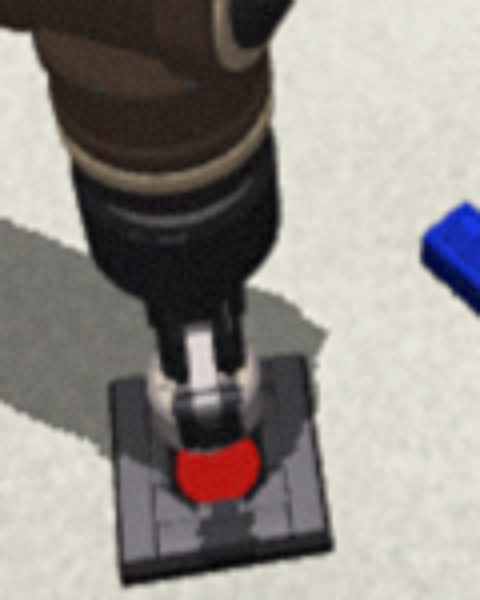

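View pics/s12top.png

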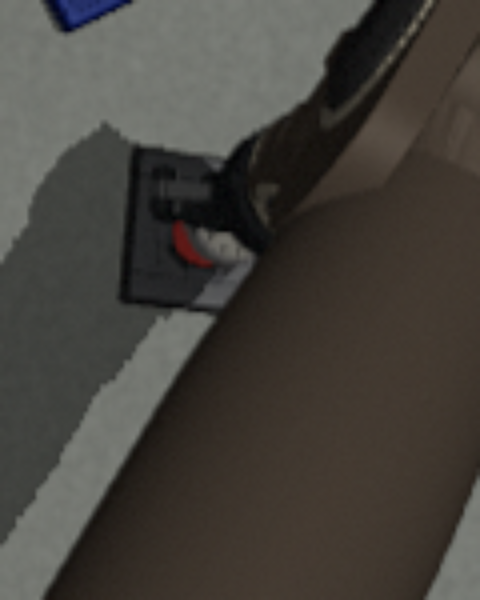

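Run:
```python
from h import *
a=np.linspace(0,6.28,90)
for x in(.428,.4305,.433):
  for z in(.07,.095):
    q=(proj("side",np.c_[x+.025*np.cos(a),-.26+.025*np.sin(a),a*0+z])-[220,200]+.5)*4
    print(x,z,q.min(0).round(),q.max(0).round())
```

```text
0.428 0.07 [147. 354.] [258. 455.]
0.428 0.095 [141. 327.] [255. 429.]
0.4305 0.07 [153. 353.] [263. 454.]
0.4305 0.095 [147. 326.] [260. 428.]
0.433 0.07 [158. 352.] [268. 453.]
0.433 0.095 [153. 325.] [266. 426.]
```

```bash
python3 -m creep '[[[0,-1,12,0],[0,-1,22,0],[0,-1,30,0],[0,-1,32,0]]]'; python3 go.py 432 -261 103;python3 -m creep '[[[0,0,3,0],[0,0,6,0],[0,0,9,0],[0,0,9,0]]]'; python3 go.py 432 -261 103
```

```text
time: 24.3
tcp_pos: [0.431, -0.2609, 0.1251]
tool_rot: [[-0.999, 0.034, -0.002], [0.034, 0.999, 0.001], [0.002, 0.001, -1.0]]
contact_force: [0.4, 0.4, -1.5]
finger_gap: 0.551
shift [-1.  -0.1 22.1] len 22.1 turn n/a | tcp [ 431.  -260.9  125.1] yaw 178.1 q [-0.54  0.15 -0.41  1.01  0.   -0.51] F [ 0.4  0.4 -1.5] gap 0.551 t 24.3
time: 24.7
tcp_pos: [0.4316, -0.2615, 0.1176]
tool_rot: [[-0.999, 0.034, -0.0], [0.034, 0.999, 0.0], [0.0, 0.0, -1.0]]
contact_force: [-0.1, -0.1, -2.0]
finger_gap: 0.553
shift [-0.4  0.5 14.6] len 14.7 turn n/a | tcp [ 431.6 -261.5  117.6] yaw 178.0 q [-0.54  0.16 -0.42  0.99 -0.   -0.51] F [-0.1 -0.1 -2. ] gap 0.553 t 24.7
```

```bash
python3 -m creep '[[[0,0,2,0],[0,0,4,0],[0,0,6,0],[0,0,6,0]]]'; python3 -m creep '[[[0,0,1,0],[0,0,2,0],[0,0,2,0]]]'; python3 go.py 432 -261 103
```

```text
time: 25.1
tcp_pos: [0.4317, -0.2613, 0.1117]
tool_rot: [[-0.999, 0.034, 0.0], [0.034, 0.999, 0.0], [-0.0, 0.0, -1.0]]
contact_force: [0.5, 0.6, -1.5]
finger_gap: 0.553
time: 25.4
tcp_pos: [0.432, -0.2614, 0.1101]
tool_rot: [[-0.999, 0.034, 0.001], [0.034, 0.999, 0.0], [-0.001, 0.0, -1.0]]
contact_force: [0.3, 1.2, 1.4]
finger_gap: 0.557
shift [-0.   0.4  7.1] len 7.1 turn n/a | tcp [ 432.  -261.4  110.1] yaw 178.0 q [-0.54  0.16 -0.43  0.98  0.   -0.51] F [0.3 1.2 1.4] gap 0.557 t 25.4
```

```bash
python3 -m creep '[[[0,0,1,0],[0,0,2,0],[0,0,2,0]]]'; python3 -m creep '[[[0,0,1,0],[0,0,2,0],[0,0,2,0]]]'; python3 go.py 432 -261 103
```

```text
time: 25.7
tcp_pos: [0.4321, -0.2614, 0.1083]
tool_rot: [[-0.999, 0.034, 0.001], [0.034, 0.999, 0.0], [-0.001, 0.0, -1.0]]
contact_force: [0.7, 3.0, 3.5]
finger_gap: 0.555
time: 26.0
tcp_pos: [0.4323, -0.2615, 0.1068]
tool_rot: [[-0.999, 0.034, 0.002], [0.034, 0.999, -0.0], [-0.002, -0.0, -1.0]]
contact_force: [0.5, 2.6, 7.5]
finger_gap: 0.553
shift [0.3 0.5 3.8] len 3.8 turn n/a | tcp [ 432.3 -261.5  106.8] yaw 178.0 q [-0.54  0.17 -0.44  0.97  0.   -0.51] F [0.5 2.6 7.5] gap 0.553 t 26.0
```

```bash
python3 -m creep '[[[0,0.6,1,0],[0,0.6,2,0],[0,0.6,2,0]]]'; python3 -m creep '[[[0,0,1,0],[0,0,2,0],[0,0,2,0]]]'; python3 go.py 432 -261 103
```

```text
time: 26.3
tcp_pos: [0.432, -0.2609, 0.104]
tool_rot: [[-0.999, 0.034, 0.001], [0.034, 0.999, 0.0], [-0.001, 0.0, -1.0]]
contact_force: [1.3, 1.4, 3.8]
finger_gap: 0.556
time: 26.6
tcp_pos: [0.4321, -0.2609, 0.1027]
tool_rot: [[-0.999, 0.034, 0.001], [0.034, 0.999, -0.0], [-0.001, -0.0, -1.0]]
contact_force: [-0.7, 4.4, 10.3]
finger_gap: 0.549
shift [ 0.1 -0.1 -0.3] len 0.3 turn n/a | tcp [ 432.1 -260.9  102.7] yaw 178.0 q [-0.54  0.17 -0.44  0.96  0.   -0.51] F [-0.7  4.4 10.3] gap 0.549 t 26.6
```

It passed the springy cheeks (force dipped), then came up on a hard stop at the expected height. I'll release, retreat and check.

```bash
python3 -m creep '[[[0,0,0,0],[0,0,0,0],[0,0,0,0],[0,0,0,0],[0,0,0,0]]]' 0.8; python3 -m creep '[[[0,0,-15,0],[0,0,-45,0],[0,0,-75,0],[0,0,-75,0]]]'; python3 go.py 431 -261 125
python3 - <<'E'
from h import *
for n,(u0,v0) in(("side",(220,230)),("top",(380,220))):
  I=robot.snapshot(n);J=cv2.resize(I[v0:v0+120,u0:u0+120],None,fx=4,fy=4,interpolation=cv2.INTER_CUBIC)
  a=np.linspace(0,6.28,60)
  for z in(.04,):
    h=((proj(n,np.c_[.4305+.025*np.cos(a),-.261+.025*np.sin(a),a*0+z])-[u0,v0]+.5)*4).astype(np.int32);cv2.polylines(J,[h],True,(0,255,0),1)
  cv2.imwrite(f"pics/s13{n}.png",J[:,:,::-1])
E
```

```text
time: 27.1
tcp_pos: [0.4316, -0.2609, 0.1016]
tool_rot: [[-0.999, 0.034, -0.001], [0.034, 0.999, 0.0], [0.001, 0.0, -1.0]]
contact_force: [-0.3, -0.6, -1.1]
finger_gap: 0.905
time: 27.5
tcp_pos: [0.4334, -0.2619, 0.1809]
tool_rot: [[-0.999, 0.034, 0.006], [0.034, 0.999, -0.004], [-0.006, -0.003, -1.0]]
contact_force: [1.5, -0.7, 0.1]
finger_gap: 0.896
shift [ 2.7  1.1 55.9] len 55.9 turn n/a | tcp [ 433.4 -261.9  180.9] yaw 178.0 q [-0.54  0.12 -0.32  1.13 -0.   -0.51] F [ 1.5 -0.7  0.1] gap 0.896 t 27.5
```

View pics/s13side.png

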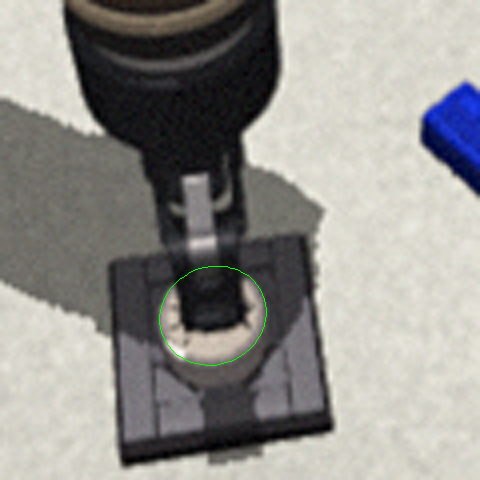

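View pics/s13top.png

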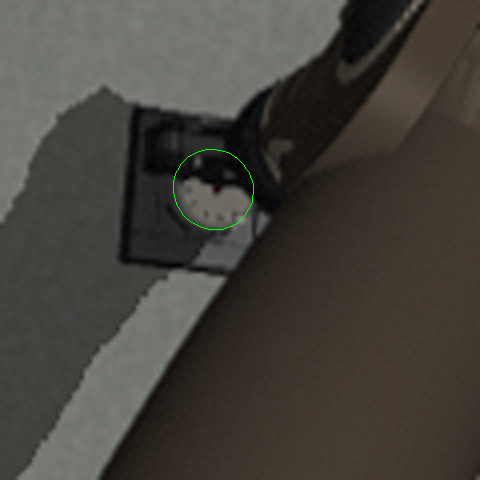

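The dial matches the predicted circle at a top height of 40 mm. I'll verify and finish with a push from shut fingertips on the dial, with contact expected at TCP z ≈ 113 mm.

```bash
python3 -m creep '[[[2,1,0,0],[2,1,0,0],[2,1,0,0],[2,1,0,0],[2,1,0,0]]]' -1; python3 -m creep '[[[0,0,25,0],[0,0,45,0],[0,0,54,0],[0,0,55,0]]]'; python3 -m creep '[[[0,0,0,0]]]'; python3 go.py 431 -261 113
```

```text
time: 28.1
tcp_pos: [0.4297, -0.2598, 0.1766]
tool_rot: [[-0.999, 0.034, -0.0], [0.034, 0.999, 0.0], [0.001, 0.0, -1.0]]
contact_force: [0.2, -0.2, -0.1]
finger_gap: 0.043
time: 28.5
tcp_pos: [0.4291, -0.2594, 0.1208]
tool_rot: [[-0.999, 0.034, -0.002], [0.034, 0.999, 0.001], [0.002, 0.001, -1.0]]
contact_force: [-0.2, -0.2, -0.7]
finger_gap: -0.001
time: 28.6
tcp_pos: [0.43, -0.2599, 0.1223]
tool_rot: [[-0.999, 0.034, 0.0], [0.034, 0.999, -0.0], [-0.0, -0.0, -1.0]]
contact_force: [0.5, 0.2, 0.2]
finger_gap: 0.001
shift [-1.  -1.   9.3] len 9.4 turn n/a | tcp [ 430.  -259.9  122.3] yaw 178.0 q [-0.54  0.15 -0.42  1.   -0.   -0.51] F [0.5 0.2 0.2] gap 0.001 t 28.6
```

```bash
python3 -m creep '[[[0,-0.5,3,0],[0,-1,6,0],[0,-1,7,0],[0,-1,7,0]]]'; python3 -m creep '[[[0,0,1,0],[0,0,2,0],[0,0,2,0],[0,0,2,0]]]'; python3 go.py 431 -261 113
```

```text
time: 29.0
tcp_pos: [0.4297, -0.2608, 0.1149]
tool_rot: [[-0.999, 0.034, 0.0], [0.034, 0.999, 0.0], [-0.0, 0.0, -1.0]]
contact_force: [-0.4, 0.5, -0.2]
finger_gap: -0.009
time: 29.4
tcp_pos: [0.4297, -0.2608, 0.1129]
tool_rot: [[-0.999, 0.034, -0.0], [0.034, 0.999, 0.0], [0.0, 0.0, -1.0]]
contact_force: [0.3, 0.1, -0.1]
finger_gap: 0.001
shift [-1.3 -0.2 -0.1] len 1.3 turn n/a | tcp [ 429.7 -260.8  112.9] yaw 178.0 q [-0.55  0.16 -0.43  0.98 -0.   -0.51] F [ 0.3  0.1 -0.1] gap 0.001 t 29.4
```

```bash
python3 -m creep '[[[0,0,1,0],[0,0,1,0],[0,0,1,0]]]'; python3 -m creep '[[[0,0,1,0],[0,0,1,0],[0,0,1,0]]]'; python3 go.py 431 -261 113
```

```text
time: 29.7
tcp_pos: [0.4298, -0.2607, 0.1126]
tool_rot: [[-0.999, 0.034, 0.001], [0.034, 0.999, -0.0], [-0.001, -0.0, -1.0]]
contact_force: [-1.5, 1.3, 6.7]
finger_gap: -0.0
time: 30.0
tcp_pos: [0.4299, -0.2607, 0.1126]
tool_rot: [[-0.999, 0.034, 0.001], [0.034, 0.999, -0.0], [-0.001, -0.0, -1.0]]
contact_force: [-3.3, 3.5, 15.0]
finger_gap: -0.003
shift [-1.2 -0.2 -0.4] len 1.2 turn n/a | tcp [ 429.9 -260.7  112.6] yaw 178.0 q [-0.55  0.16 -0.43  0.98  0.   -0.51] F [-3.3  3.5 15. ] gap -0.003 t 30.0
```

There's a hard stop at TCP z 112.6 mm, so the thermometer is home. I'll retreat and check everything.

```bash
python3 -m creep '[[[0,0,-20,0],[0,0,-60,0],[0,0,-105,0],[0,0,-150,0],[0,0,-180,0]]]'; python3 -m creep '[[[30,-35,0,0],[60,-70,0,0],[90,-105,0,0],[120,-140,0,0],[150,-175,0,0]]]';python3 -m creep '[[[30,-35,0,0],[60,-70,0,0],[60,-70,0,0],[60,-70,0,0],[60,-70,0,0]]]'
python3 - <<'E'
import h
from h import *
for n in("top","side"):
  I=robot.snapshot(n);cv2.imwrite(f"pics/f{n}.png",I[:,:,::-1])
E
```

```text
time: 30.5
tcp_pos: [0.43, -0.261, 0.2943]
tool_rot: [[-0.999, 0.034, 0.003], [0.034, 0.999, -0.002], [-0.003, -0.002, -1.0]]
contact_force: [-0.3, -0.4, 0.4]
finger_gap: 0.003
time: 31.0
tcp_pos: [0.2724, -0.4316, 0.291]
tool_rot: [[-0.999, 0.034, 0.0], [0.034, 0.999, -0.0], [-0.0, -0.0, -1.0]]
contact_force: [0.5, -1.3, 1.1]
finger_gap: -0.006
time: 31.5
tcp_pos: [0.2118, -0.498, 0.2908]
tool_rot: [[-0.999, 0.034, 0.0], [0.034, 0.999, 0.001], [-0.0, 0.001, -1.0]]
contact_force: [0.3, 1.3, 0.1]
finger_gap: 0.0
```

View pics/ftop.png

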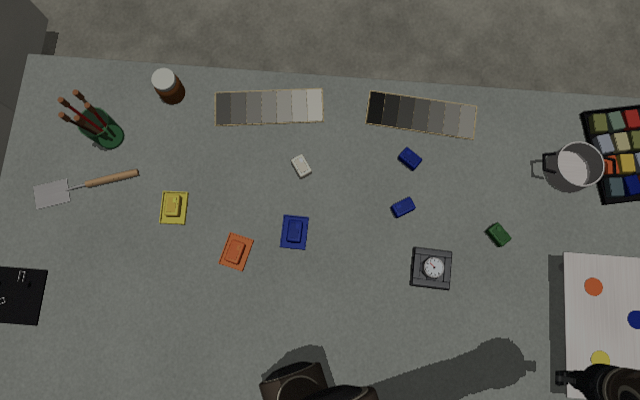

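View pics/fside.png

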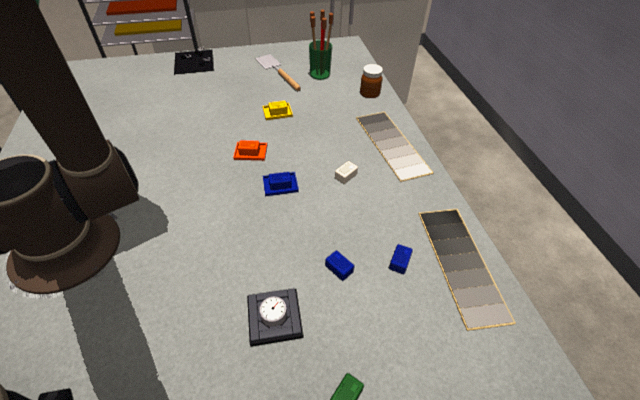

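Everything appears in place: yellow (173,206), orange (236,251), blue (294,231), dial (433,267). The white and green cakes are unmoved. One quick numeric check follows.

Run:
```python
from h import *
out=[]
for n in("top","side"):
  I=cv2.imread(f"pics/f{n}.png");rgb=I[:,:,::-1]
  hsv=cv2.cvtColor(I,cv2.COLOR_BGR2HSV);q=proj(n,[.4305,-.261,.04])[0]
  u,v=q.astype(int);c=hsv[v-16:v+17,u-16:u+17];g=c[...,2].copy();t,m=cv2.threshold(g,0,1,cv2.THRESH_OTSU)
  m=cv2.morphologyEx(m,cv2.MORPH_CLOSE,np.ones((5,5)));k,l,s,cc=cv2.connectedComponentsWithStats(m);i=l[16,16];p=cc[i]+[u-16,v-16]
  print(n,'dial',s[i],unproj(n,p,.04).round(4))
  for x,y,a in((537.3,418,1.6),(434.6,241.5,165.8),(496.7,95.8,178.5)):
    q=proj(n,[x/1e3,y/1e3,.02])[0].astype(int)-22;J=cv2.resize(I[q[1]:q[1]+44,q[0]:q[0]+44],None,fx=6,fy=6,interpolation=cv2.INTER_CUBIC);J=np.clip(J*1.4,0,255).astype(np.uint8)
    for d,z in((CAKE[:2]+(0,),.033),(PAN[:2]+(0,),.011)):
      cv2.polylines(J,[((hull(n,x/1e3,y/1e3,np.radians(a),d,z)-q+.5)*6).astype(np.int32)],True,(255,255,255),1)
    out.append(J)
cv2.imwrite("pics/fin.png",np.vstack([np.hstack(out[:3]),np.hstack(out[3:])]))
```

```text
top dial [  8   7  20  20 309] [ 0.4303 -0.2629  0.04  ]
side dial [  4   5  26  24 509] [ 0.4299 -0.2616  0.04  ]
```

View pics/fin.png

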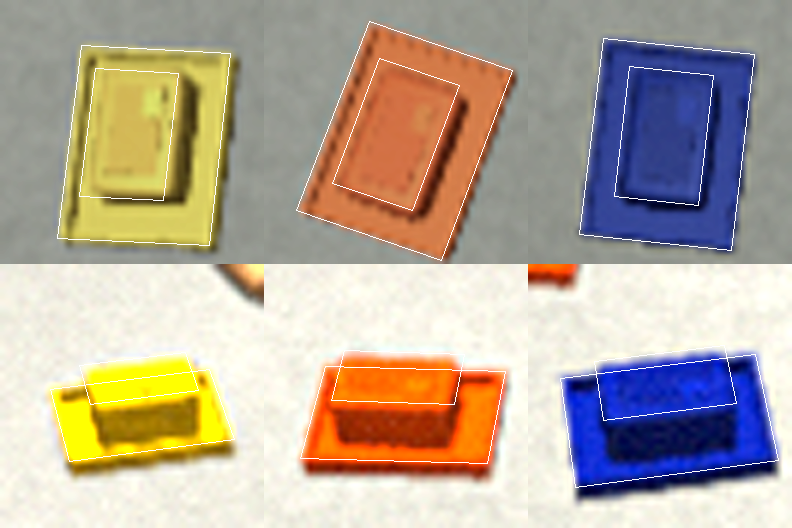

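Cakes are within a few mm of centre and aligned. The dial is centred within about 2 mm. Handing in.

```bash
python3 -c "
from workcell import robot
s=robot.state();print(s['time'],s['contact_force']);robot.job_done()"
```

```text
31.6 [-0.22951479  0.79736404 -0.29060708]
the job is handed in; nothing more can be done
```

The job is handed in, at about 32 s of the 136 s allowed. I placed the yellow, orange and then the rightmost blue cake in their pans. Last, I pressed the thermometer into the foam case and let go.

- **Cakes:** in the final pictures from both cameras, all three lie flat and lengthwise, within about 4 mm of the middle of their pans.
- **Thermometer:** the dial centre is within about 2 mm of the cutout centre. A final push with the shut fingertips met a hard stop at 112.6 mm TCP height, which puts the top at about 40 mm, so it is home.
- **Force:** that last push read about 15 N, slightly above the 5 to 12 N suggested. It came after the thermometer was already on the floor of the cutout.
- **Left alone:** the green and white cakes and the two other blue cakes are where they started.
- **Disagreement:** the two cameras differed by about 3 mm in y, which is within the calibration and fit error. No check failed.

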